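Home a filter wheel in a V-nest and mount it on its drive

TASK

Lift the optical filter wheel off its mat and set it on the V-nest with its round edge against both walls, flat turned clear of them; then roll it in the V until its flat is felt to come home, and press the flat lightly flush against the blue wall. Then fit the wheel fully down over the drive unit's flatted shaft, flat matched to flat, swing the orange latch fully shut over its rim, and let go. Do not disturb the other things on the bench.

Things in the scene. Friction and masses are not known exactly. Their poses are not given: they have to be found in the camera images.
- wheel: Filter wheel, 78 mm tall, about 0.45 kg, lying flat on the mat. Origin: centre of its underside, on its axis; z up. From the bottom: bright hub 72 mm across, 0 to 26 mm high; dark disc 110 mm across, 26 to 38 mm high, six coloured filters on top; round knob 40 mm across, 38 to 78 mm high, to grip from above. The disc's edge has one flat facing the wheel's +x.
- wheel_flat (a point): Centre of the flat on the edge of the wheel's disc: 48 mm from the axis along the wheel's +x, 32 mm above its underside. The flat is 54 mm wide, marked by a white bar on top of the disc. Resting on the nest the wheel drags with several newtons of friction; it may be held a millimetre or two clear of the plate.
- wheel_bore (a point): Mouth of the wheel's bore, in the underside on the axis. Blind D-shaped bore, 26 mm deep, radius 13.2 mm, its flat 9.2 mm from the axis on the wheel's +x side, the same side as the flat on the edge; not seen from above.
- mat: Fixed dark square mat, 150 x 150 x 6 mm, on which the wheel lies at the start. Origin: centre of its underside.
- nest: Fixed V-nest: aluminium plate 8 mm thick, a 135 mm square turned 45 degrees, with two upright walls at 90 degrees forming a V open to the nest's -x. Origin: at bench level below the wheel's axis when its round edge touches both walls. Each wall's inner face is 55 mm from the origin: blue at +45 degrees from the nest's +x (towards +y), bare steel at -45. The wheel stands on the plate and slides.
- stop_blue: Blue wall of the nest, 100 mm long, 12 mm thick, top 46 mm above the bench (level with the top of the wheel's disc). Origin: middle of the inner face, at bench level; +x points out of the face, towards the wheel; y runs along the wall. With the flat flush on it, the wheel's +x points straight at this wall and its axis is 48 mm from it.
- stop_bare: Bare steel wall of the nest, same size as the blue wall; origin: middle of the inner face, at bench level; +x out of the face, towards the wheel.
- drive: Fixed drive unit: black box with aluminium top, 130 mm in its x, from -70 to +105 mm in its y, top 70 mm above the bench. Origin: at bench level on the axis of its upright brass D-shaft. When the wheel is fully down its underside rests on the unit's top and its +x points along the unit's +x.
- shaft_seat (a point): Point on the shaft's axis, level with the unit's top (70 mm up), where the wheel's underside finally sits. The shaft stands 22 mm above it, radius 12 mm, its flat 8 mm from the axis facing the unit's +x; its top 6 mm taper in by 2.8 mm. The bore has 1.2 mm clearance all round.
- latch_pivot (a point): Foot of the steel post carrying the latch, on the unit's top, 80 mm to the unit's +y of the shaft. The latch's axis is the upright line through this point.
- latch_pin (a point): Orange upright pin on the latch to grip and swing it by, 16 mm across, 42 mm tall above the latch arm (117 to 159 mm above the bench); this point is 22 mm up the pin, 139 mm above the bench. It travels on a circle of 45 mm radius about the latch's axis.
- latch (a joint): Turn of the orange level arm on the post, 111 to 117 mm above the bench. 0 open: pin to the unit's -x of the post; 1.571 shut (end stop): pin to the unit's +y, the arm's nose (40 mm from the post, opposite the pin) 3 mm above the seated wheel's disc. Shuts clockwise seen from above; starts at 0 to 0.35; stays where left; about 1 N at the pin. Shut, it bars the wheel's way.
- screwdriver: Bystander: screwdriver, 160 mm long, lying on the bench.
- slide_box: Bystander: yellow box, 90 x 65 x 32 mm.
- dishes: Bystander: stack of two clear dishes, 92 mm in diameter, 34 mm tall.
- objective: Bystander: dark objective lens standing up, 41 mm in diameter, 58 mm tall.
- reagent: Bystander: amber bottle, 60 mm in diameter, 130 mm tall.
- beaker: Bystander: white cup, 76 mm in diameter, 90 mm tall.
- eyepiece_case: Bystander: black case, 110 x 75 x 50 mm.
There are look-alikes about, which are no part of the job. What is shaped like the wheel but red is not meant. Leave any pink look-alike of the nest alone.

How it is judged:
By the outcome, as a careful person would: the job done as asked, in the order asked, and still so for the second after the job is handed in, with the robot touching nothing.
It also fails if it takes over 72 s, if anything falls off the work surface, if the arm or the gripper's body presses on something with over 40 N, if the wrist force passes 120 N, or if a joint passes its speed limit or range.

ROBOT

A 6-joint arm with a two-finger parallel gripper is mounted at the origin on the work surface. World frame = base frame: x ahead of the robot, y to its left, z up, the work surface at z = 0. Lengths are in m, angles in rad, forces in N, time in s.
With the tool pointing down it reaches from about 0.275 to 0.875 m from the base axis. Payload 12.5 kg.
Tool frame: the origin (TCP) lies midway between the tips of the shut fingers; the grasp point (between the pads) lies 19 mm behind it; z points along the fingers, y is the line along which they close (so a half turn about z gives the same grasp; the last joint's range is limited). The gripper opens to 85 mm and grips with 20 to 120 N. Pads are 22 mm wide; open, the fingers measure 114 mm over their backs; the gripper's body (76 mm by 85 mm) begins 54 mm behind the grasp point. The pads swing forward as they close: fully open they stand 13 mm farther back than shut.
Start: joints at [-1.25, 0.351, 1.652, -0, 1.139, -0.085], TCP at [0.217, -0.505, 0.231] pointing down, gripper open.
Joint ranges: [-2.75, 2.75], [-0.79, 2.1], [0.01, 2.65], [-1.57, 4.71], [0.07, 3.14], [-2.87, 2.87]. Speed limits (rad/s): [2.22, 2.22, 2.79, 3.14, 3.14, 3.14].

INTERFACE

Orientations are given as a unit quaternion [w, x, y, z].
In Python, from rig import telemetry, optics, job gives the robot as it stands.
- The arm moves only by the tool servo_tool, never from a script. Its argument "deltas" is a list of rows, each an object of numbers: "wx", "wy", "wz": the turn, a rotation vector about the tool's x, y, z in units of 180 degrees (1.0 is 180 degrees); "dx", "dy", "dz": the shift along the tool's x, y, z in units of 0.025 m (1.0 is 0.025 m); "claw": the opening, from -1 (shut) to 1 (fully open). In form: [{"wx": .., "wy": .., "wz": .., "dx": .., "dy": .., "dz": .., "claw": ..}, ...]. A call has 1 to 20 rows; each row shifts and turns the commanded pose from where the row before left it, along the tool's axes as they then stand; what a row does not reach is not made up. A row lasts 1/8 s, in which the tool goes at most 62.5 mm and 10.7 degrees, less where a joint would pass 70% of its speed; a pose out of reach is approached as far as the arm can. A call with a number of a shift or a turn outside -1 to 1 is refused whole. A call with a gripper value outside its range is refused whole. The fingers move at their own pace and stop on an object; "force" is the grip in N (left out, the last holds). Time passes only in rows, so rows that do not move let the fingers close. It gives the time, the measured TCP pose, the force, the opening and the grip force at its end, in the units of the state.
- telemetry.read_state(): the state, without advancing time (a new reading comes with each control period).
- optics.capture(name): name is "scene" or "top" or "wrist"; returns the picture (480x640x3 uint8, red, green, blue); there is no depth.
- optics.calibration(name): a dict with "fx", "fy", "cx", "cy" (pixels), "distortion" ([k1, k2, p1, p2, k3] as OpenCV has them; the pictures are not rectified), "extrinsics" (4x4, takes a point from camera to world coordinates). Camera axes: x right, y down, z forward; pixel columns grow to the right and rows downward; lengths in m; the calibration is good to about 2 mm. A picture is of the moment at which its call begins: read the wrist's pose just before it. calibration takes no time and is no camera call; for the wrist camera it gives the pose at the moment of the call.
- job.sign_off(): hands the job in; it is judged then, once.
The state is a dict: "clock": time; "qpos": joint angles; "joint_velocities": joint speeds; "joint_efforts": joint torques, N m; "tool_pos": TCP position; "tcp_rot": TCP orientation; "force": force on the tool from outside, world axes, zero at the start; "wrist_torque": the same for the moment, N m; "width": finger opening in m; "finger_force": force on a finger pad.
Only numpy, scipy, OpenCV 4.12 (cv2) and the standard library are available. Lean on these libraries where they do the work, as an engineer would, in place of code of your own. Each camera call takes 0.05 s, during which the arm holds its last target. There are 200 camera calls.

## Working session

There is one attempt and no reset: what is moved stays moved. The work goes in short steps, Python scripts to look and compute and a tool call to move; the robot and the scene stay as the last step left them, time stands still between calls to the robot, and variables do not carry over. Pictures are saved under pics/ and viewed, at most 10 in all, crops included, and the job is handed in when it is done.

Besides the shell and the picture viewer there is one more tool, called after "Emit:" by a JSON object that holds its "method" and its "body". servo_tool: Moves the arm, as the interface text tells. Shifts and turns lie within -1 to 1; 1 stands for 0.025 m of shift or 180 degrees of turn. Its arguments: {"type":"object","properties":{"deltas":{"type":"array","items":{"type":"object","properties":{"wx":{"type":"number","minimum":-1,"maximum":1},"wy":{"type":"number","minimum":-1,"maximum":1},"wz":{"type":"number","minimum":-1,"maximum":1},"dx":{"type":"number","minimum":-1,"maximum":1},"dy":{"type":"number","minimum":-1,"maximum":1},"dz":{"type":"number","minimum":-1,"maximum":1},"claw":{"type":"number"}}}},"force":{"type":"number"}},"required":["deltas"]}

```bash
mkdir -p pics; ls
python3 - <<'E'
from rig import telemetry, optics
import cv2,numpy as np
np.set_printoptions(precision=4,suppress=True)
print(telemetry.read_state())
for n in("scene","top"):
    c=optics.calibration(n);print(n,c)
    cv2.imwrite(f"pics/{n}0.png",optics.capture(n)[:,:,::-1])
E
```

```text
pics
{'clock': 0.0, 'qpos': array([-1.2496,  0.3512,  1.6525,  0.    ,  1.1391, -0.0846]), 'joint_velocities': array([ 0.0013,  0.0001, -0.0012, -0.0004, -0.0004,  0.0007]), 'joint_efforts': array([  0.0028, -50.6098, -29.1409,   0.0001,   0.0045,  -0.    ]), 'tool_pos': array([ 0.217 , -0.505 ,  0.2307]), 'tcp_rot': array([-0.0006,  0.9795,  0.2015, -0.0001]), 'force': array([-1.0933,  0.7997,  0.4017]), 'wrist_torque': array([0.0004, 0.0143, 0.0712]), 'finger_force': 0.0, 'width': 0.08523813564842805}
scene {'fx': 533.1757486481001, 'fy': 533.1757486481001, 'cx': 325.2543144960445, 'cy': 238.53332661461752, 'distortion': array([-0.0075,  0.    ,  0.    ,  0.    ,  0.    ]), 'extrinsics': array([[-0.1758,  0.6062, -0.7757,  1.5272],
       [ 0.9842,  0.1244, -0.1258,  0.1744],
       [ 0.0203, -0.7855, -0.6185,  0.9484],
       [ 0.    ,  0.    ,  0.    ,  1.    ]])}
top {'fx': 590.1905782968746, 'fy': 590.1905782968746, 'cx': 327.9668875229308, 'cy': 233.35161110388404, 'distortion': array([-0.1052,  0.    ,  0.    ,  0.    ,  0.    ]), 'extrinsics': array([[-0.025 , -0.9981,  0.0557,  0.4059],
       [-0.9997,  0.0248, -0.0035, -0.0021],
       [ 0.0021, -0.0558, -0.9984,  1.8308],
       [ 0.    ,  0.    ,  0.    ,  1.    ]])}
```

View pics/top0.png

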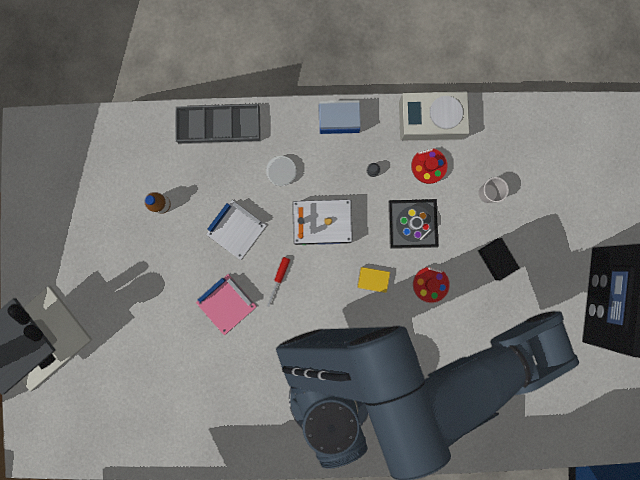

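View pics/scene0.png

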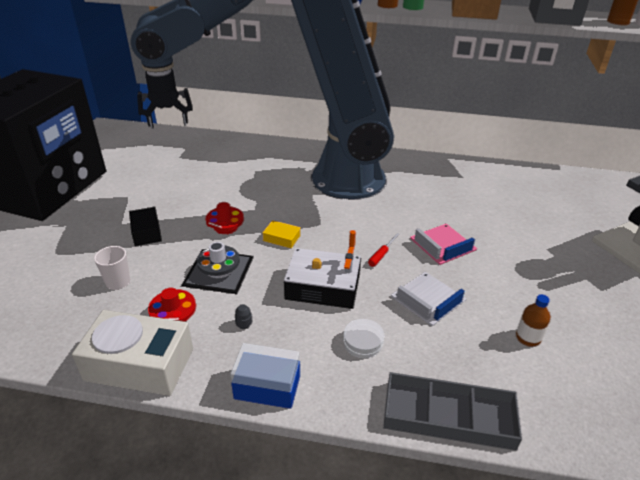

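The top view shows the wheel at about (414,223), the drive at (322,221) with the shaft near (328,220), and the nest at (238,229) with its blue wall at (218,215). The pink nest look-alike is at (226,304). The scene view agrees with this layout. Next I'll zoom in and take rough positions.

```bash
cat > h.py <<'E'
from rig import telemetry, optics
import cv2,numpy as np
from scipy.spatial.transform import Rotation as R
np.set_printoptions(precision=4,suppress=True)
def ray(c,px):
    K=np.array([[c['fx'],0,c['cx']],[0,c['fy'],c['cy']],[0,0,1]])
    u=cv2.undistortPoints(np.float64(px).reshape(-1,1,2),K,np.array(c['distortion'])).reshape(-1,2)
    E=np.array(c['extrinsics']);d=np.c_[u,np.ones(len(u))]@E[:3,:3].T
    return E[:3,3],d
def onz(c,px,z):
    o,d=ray(c,px);return (o+d*((z-o[2])/d[:,2])[:,None])
def proj(c,P):
    E=np.linalg.inv(c['extrinsics']);K=np.array([[c['fx'],0,c['cx']],[0,c['fy'],c['cy']],[0,0,1]])
    return cv2.projectPoints(np.float64(P).reshape(-1,1,3),cv2.Rodrigues(E[:3,:3])[0],E[:3,3],K,np.array(c['distortion']))[0].reshape(-1,2)
def shot(n,f=None):
    c=optics.calibration(n);im=optics.capture(n)[:,:,::-1].copy()
    if f: cv2.imwrite(f"pics/{f}.png",im)
    return c,im
def pose():
    s=telemetry.read_state();q=s['tcp_rot'];return s,R.from_quat([q[1],q[2],q[3],q[0]])
E
python3 - <<'E'
from h import *
c=optics.calibration('wrist');s,r=pose()
E=np.array(c['extrinsics']);print(c['fx'],c['cx'],c['cy'],c['distortion'])
print("cam in tcp",r.inv().apply(E[:3,3]-s['tool_pos']),"\n",r.inv().as_matrix()@E[:3,:3]);print(r.as_matrix())
c=optics.calibration('top');im=cv2.imread('pics/top0.png')
print('wheel knob',onz(c,[[415,224]],.084),'shaft',onz(c,[[328,220]],.092),'nest ctr',onz(c,[[240,232]],.008))
cv2.imwrite('pics/crop.png',cv2.resize(im[180:280,195:455],(800,308),interpolation=cv2.INTER_CUBIC))
E
```

```text
371.1703744123907 321.29131301280273 238.56588107857755 [-0.0711  0.      0.      0.      0.    ]
cam in tcp [ 0.0714  0.0006 -0.1415] 
 [[ 0.0004 -0.9601 -0.2796]
 [ 1.      0.0003  0.0003]
 [-0.0002 -0.2796  0.9601]]
[[ 0.9188  0.3947 -0.0003]
 [ 0.3947 -0.9188  0.001 ]
 [ 0.0001 -0.001  -1.    ]]
wheel knob [[ 0.5248 -0.2678  0.084 ]] shaft [[ 0.5425 -0.0093  0.092 ]] nest ctr [[0.5186 0.264  0.008 ]]
```

View pics/crop.png

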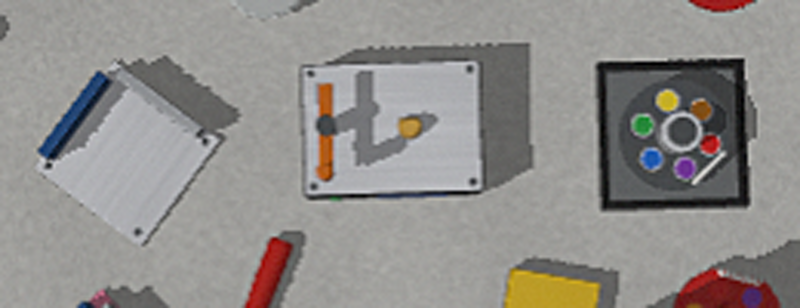

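The crop shows three things:
- **Wheel:** its white flat bar is at crop (709,168), so the wheel's +x points at about -145° in the world frame.
- **Nest:** the blue wall runs from (40,155) to (105,72), which gives a nest yaw of about 7°.
- **Latch:** the pin end is at (325,172), so the latch is open, and the shaft is at (409,127).

Next I'll move the wrist camera over the wheel.

Emit:
{"method": "servo_tool", "body": {"deltas": [{"wz": 0.043,"claw": 1},{"wz": 0.043},{"wz": 0.043},{"dx": 0.95,"dy": -0.73},{"dx": 0.95,"dy": -0.73},{"dx": 0.95,"dy": -0.73},{"dx": 0.95,"dy": -0.73},{"dx": 0.95,"dy": -0.73},{"dx": 0.95,"dy": -0.73},{"dx": 0.95,"dy": -0.73},{"dx": 0.95,"dy": -0.73},{"dx": 0.95,"dy": -0.73},{"dx": 0.95,"dy": -0.73},{"dx": 0.95,"dy": -0.73},{"dx": 0.95,"dy": -0.73},{"dx": 0.95,"dy": -0.73},{}]}}

```text
validation failed for argument at $.de...
```

Run:
```python
from h import *
s,r=pose();print(s['clock'],s['tool_pos'],r.as_matrix()[:,0],s['qpos'])
c,im=shot('wrist','w1')
print(proj(c,[[.5248,-.2678,.084]]))
```

```text
0.1 [ 0.217  -0.505   0.2308] [0.9188 0.3947 0.0001] [-1.2496  0.3512  1.6524  0.      1.1391 -0.0846]
[[ 187.7596 -276.4568]]
```

View pics/w1.png

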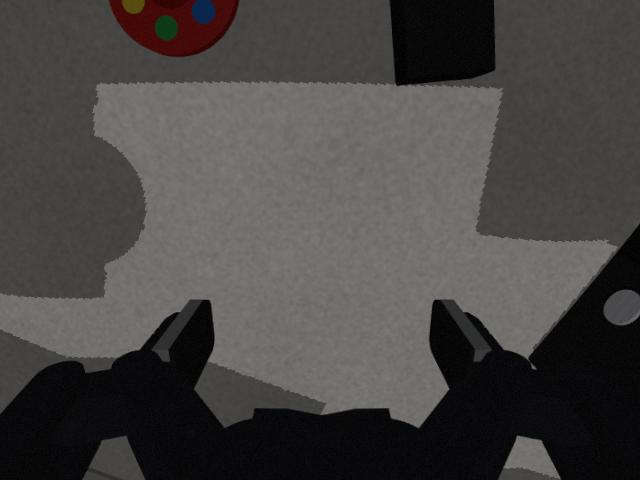

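The move was refused, so this picture still shows the start pose, with the fingers at the bottom of the frame. I suspect every row needs all its fields, so I'll retry with them filled in.

Emit:
{"method": "servo_tool", "body": {"deltas": [{"wx": 0,"wy": 0,"wz": 0.043,"dx": 0,"dy": 0,"dz": 0,"claw": 1},{"wx": 0,"wy": 0,"wz": 0.043,"dx": 0,"dy": 0,"dz": 0,"claw": 1},{"wx": 0,"wy": 0,"wz": 0.043,"dx": 0,"dy": 0,"dz": 0,"claw": 1},{"wx": 0,"wy": 0,"wz": 0,"dx": 0.95,"dy": -0.73,"dz": 0,"claw": 1},{"wx": 0,"wy": 0,"wz": 0,"dx": 0.95,"dy": -0.73,"dz": 0,"claw": 1},{"wx": 0,"wy": 0,"wz": 0,"dx": 0.95,"dy": -0.73,"dz": 0,"claw": 1},{"wx": 0,"wy": 0,"wz": 0,"dx": 0.95,"dy": -0.73,"dz": 0,"claw": 1},{"wx": 0,"wy": 0,"wz": 0,"dx": 0.95,"dy": -0.73,"dz": 0,"claw": 1},{"wx": 0,"wy": 0,"wz": 0,"dx": 0.95,"dy": -0.73,"dz": 0,"claw": 1},{"wx": 0,"wy": 0,"wz": 0,"dx": 0.95,"dy": -0.73,"dz": 0,"claw": 1},{"wx": 0,"wy": 0,"wz": 0,"dx": 0.95,"dy": -0.73,"dz": 0,"claw": 1},{"wx": 0,"wy": 0,"wz": 0,"dx": 0.95,"dy": -0.73,"dz": 0,"claw": 1},{"wx": 0,"wy": 0,"wz": 0,"dx": 0.95,"dy": -0.73,"dz": 0,"claw": 1},{"wx": 0,"wy": 0,"wz": 0,"dx": 0.95,"dy": -0.73,"dz": 0,"claw": 1},{"wx": 0,"wy": 0,"wz": 0,"dx": 0.95,"dy": -0.73,"dz": 0,"claw": 1},{"wx": 0,"wy": 0,"wz": 0,"dx": 0.95,"dy": -0.73,"dz": 0,"claw": 1},{"wx": 0,"wy": 0,"wz": 0,"dx": 0,"dy": 0,"dz": 0,"claw": 1}]}}

```text
clock: 2.28
tool_pos: [0.5266, -0.2667, 0.2309]
tcp_rot: [-0.0, 1.0, 0.001, -0.0]
force: [-0.6, 0.4, -0.4]
width: 0.0852
finger_force: 0.0
```

Run:
```python
from h import *
s,r=pose();print(s['clock'],s['tool_pos'],r.as_matrix()[:,0],s['qpos'])
c,im=shot('wrist','w1')
print(proj(c,[[.5248,-.2678,.084]]))
```

```text
2.275 [ 0.5266 -0.2667  0.2309] [ 1.      0.0026 -0.0004] [-0.5478  0.4245  1.5437  0.0002  1.1739  1.0203]
[[322.0955 225.883 ]]
```

View pics/w1.png

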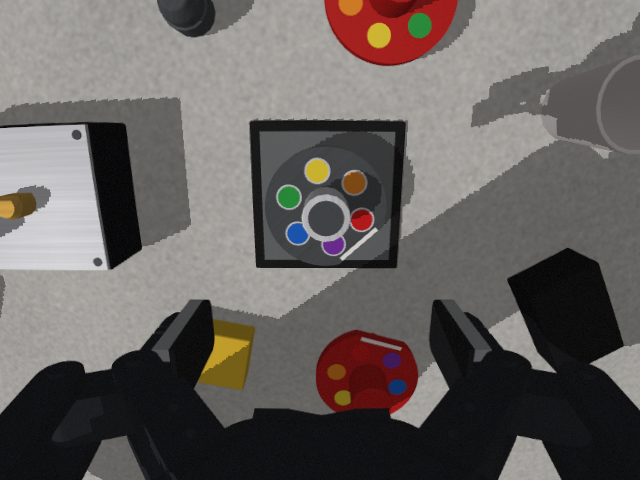

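The wrist view shows the wheel clearly: the knob ring is at about (326,218) and the white bar runs from (343,259) to (376,230). I'll measure both precisely, using blob centroids.

Run:
```python
from h import *
c=optics.calibration('wrist');im=cv2.imread('pics/w1.png')
g=im.min(2)
m=(g>140).astype(np.uint8);m[:120]=0;m[270:]=0;m[:,:255]=0;m[:,400:]=0
n,l,st,ce=cv2.connectedComponentsWithStats(m)
for i in range(1,n):
    if st[i,4]>30:
        p=np.argwhere(l==i)[:,::-1]
        print(st[i],ce[i],cv2.minEnclosingCircle(p.astype(np.float32)),cv2.minAreaRect(p.astype(np.float32)))
        for z in(.044,.084):print(z,onz(c,[ce[i]],z))
        if st[i,4]>250:
            e=cv2.fitEllipse(max(cv2.findContours((l==i).astype(np.uint8),0,2)[0],key=len));print(e,onz(c,[e[0]],.084))
        else:
            W=onz(c,p.astype(float),.044)[:,:2];u,s,v=np.linalg.svd(W-W.mean(0));print('bar dir',np.degrees(np.arctan2(*v[0][::-1])),W.mean(0),np.ptp((W-W.mean(0))@v[0]))
```

```text
[305 158  25  26 126] [316.7619 170.2063] ((316.8082275390625, 170.44520568847656), 13.014931678771973) ((317.0, 170.5), (25.0, 24.0), 90.0)
0.044 [[ 0.5641 -0.2638  0.044 ]]
0.084 [[ 0.5682 -0.2643  0.084 ]]
bar dir 169.3877367568256 [ 0.5641 -0.2638] 0.022385244575417265
[276 185  26  25 108] [288.7963 196.8333] ((288.6206970214844, 196.89654541015625), 12.762489318847656) ((288.7500305175781, 196.75), (24.748737335205078, 24.041629791259766), 45.0)
0.044 [[ 0.5405 -0.2388  0.044 ]]
0.084 [[ 0.5474 -0.2423  0.084 ]]
bar dir -104.43124603528216 [ 0.5404 -0.2388] 0.02269602275365839
[286 194  88  62 925] [325.5589 220.6303] ((329.5, 225.5), 44.7494010925293) ((329.12371826171875, 226.7216339111328), (76.9632339477539, 60.92076873779297), 23.96249008178711)
0.044 [[ 0.5187 -0.2718  0.044 ]]
0.084 [[ 0.5283 -0.2713  0.084 ]]
((328.48187255859375, 223.45814514160156), (54.26364517211914, 78.7400131225586), 80.37559509277344) [[ 0.526  -0.2736  0.084 ]]
[340 228  38  32 196] [358.449  243.4388] ((358.0, 243.0), 23.430849075317383) ((358.42352294921875, 243.494140625), (4.121678829193115, 46.85697937011719), 49.398704528808594)
0.044 [[ 0.4971 -0.3023  0.044 ]]
0.084 [[ 0.5093 -0.2981  0.084 ]]
bar dir 132.45300284079107 [ 0.497  -0.3023] 0.04361863117113084
[255 263 101   7 206] [303.5437 268.4126] ((304.9750061035156, 266.0), 50.065067291259766) ((305.0, 266.0), (100.0, 6.0), 0.0)
0.044 [[ 0.4723 -0.2512  0.044 ]]
0.084 [[ 0.4876 -0.2533  0.084 ]]
bar dir -90.10654111104634 [ 0.4723 -0.2512] 0.09458706214770532
```

Emit:
{"method": "servo_tool", "body": {"deltas": [{"wx": 0,"wy": 0,"wz": 0,"dx": 0.14,"dy": 0.2,"dz": 0,"claw": 1},{"wx": 0,"wy": 0,"wz": 0.0522,"dx": 0,"dy": 0,"dz": 1,"claw": 1},{"wx": 0,"wy": 0,"wz": 0.0522,"dx": 0,"dy": 0,"dz": 1,"claw": 1},{"wx": 0,"wy": 0,"wz": 0.0522,"dx": 0,"dy": 0,"dz": 1,"claw": 1},{"wx": 0,"wy": 0,"wz": 0.0522,"dx": 0,"dy": 0,"dz": 1,"claw": 1},{"wx": 0,"wy": 0,"wz": 0.0522,"dx": 0,"dy": 0,"dz": 1,"claw": 1},{"wx": 0,"wy": 0,"wz": 0,"dx": 0,"dy": 0,"dz": 1,"claw": 1},{"wx": 0,"wy": 0,"wz": 0,"dx": 0,"dy": 0,"dz": 0.7,"claw": 1},{"wx": 0,"wy": 0,"wz": 0,"dx": 0,"dy": 0,"dz": 0.6,"claw": 1},{"wx": 0,"wy": 0,"wz": 0,"dx": 0,"dy": 0,"dz": 0,"claw": 0},{"wx": 0,"wy": 0,"wz": 0,"dx": 0,"dy": 0,"dz": 0,"claw": -1},{"wx": 0,"wy": 0,"wz": 0,"dx": 0,"dy": 0,"dz": 0,"claw": -1},{"wx": 0,"wy": 0,"wz": 0,"dx": 0,"dy": 0,"dz": 0,"claw": -1},{"wx": 0,"wy": 0,"wz": 0,"dx": 0,"dy": 0,"dz": 0,"claw": -1}], "force": 20}}

```text
clock: 4.08
tool_pos: [0.5299, -0.2731, 0.0498]
tcp_rot: [0.0, 0.917, -0.398, 0.001]
force: [0.4, -0.4, 6.4]
width: 0.0394
finger_force: 20.4
```

Emit:
{"method": "servo_tool", "body": {"deltas": [{"wx": 0,"wy": 0,"wz": 0,"dx": 0,"dy": 0,"dz": -0.1,"claw": 0.3},{"wx": 0,"wy": 0,"wz": 0,"dx": 0,"dy": 0,"dz": 0,"claw": 0.3},{"wx": 0,"wy": 0,"wz": -0.0555,"dx": 0,"dy": 0,"dz": 0,"claw": 0.3},{"wx": 0,"wy": 0,"wz": -0.0555,"dx": 0,"dy": 0,"dz": 0,"claw": 0.3},{"wx": 0,"wy": 0,"wz": -0.0555,"dx": 0,"dy": 0,"dz": 0,"claw": 0.3},{"wx": 0,"wy": 0,"wz": -0.0555,"dx": 0,"dy": 0,"dz": 0,"claw": 0.3},{"wx": 0,"wy": 0,"wz": -0.0555,"dx": 0,"dy": 0,"dz": 0,"claw": 0.3},{"wx": 0,"wy": 0,"wz": -0.0555,"dx": 0,"dy": 0,"dz": 0,"claw": 0.3},{"wx": 0,"wy": 0,"wz": -0.0555,"dx": 0,"dy": 0,"dz": 0,"claw": 0.3},{"wx": 0,"wy": 0,"wz": -0.0555,"dx": 0,"dy": 0,"dz": 0,"claw": 0.3},{"wx": 0,"wy": 0,"wz": -0.0555,"dx": 0,"dy": 0,"dz": 0,"claw": 0.3},{"wx": 0,"wy": 0,"wz": 0,"dx": 0,"dy": 0,"dz": 0,"claw": -1},{"wx": 0,"wy": 0,"wz": 0,"dx": 0,"dy": 0,"dz": 0,"claw": -1},{"wx": 0,"wy": 0,"wz": 0,"dx": 0,"dy": 0,"dz": 0,"claw": -1},{"wx": 0,"wy": 0,"wz": 0,"dx": 0,"dy": 0,"dz": 0,"claw": -1}]}}

```text
clock: 5.95
tool_pos: [0.5291, -0.2728, 0.0513]
tcp_rot: [-0.0, 0.931, 0.366, -0.0]
force: [-1.2, -0.2, -0.1]
width: 0.0395
finger_force: 24.7
```

Emit:
{"method": "servo_tool", "body": {"deltas": [{"wx": 0,"wy": 0,"wz": 0,"dx": 0,"dy": 0,"dz": 0,"claw": 0.3},{"wx": 0,"wy": 0,"wz": 0,"dx": 0,"dy": 0,"dz": 0,"claw": 0.3},{"wx": 0,"wy": 0,"wz": 0.0555,"dx": 0,"dy": 0,"dz": 0,"claw": 0.3},{"wx": 0,"wy": 0,"wz": 0.0555,"dx": 0,"dy": 0,"dz": 0,"claw": 0.3},{"wx": 0,"wy": 0,"wz": 0.0555,"dx": 0,"dy": 0,"dz": 0,"claw": 0.3},{"wx": 0,"wy": 0,"wz": 0.0555,"dx": 0,"dy": 0,"dz": 0,"claw": 0.3},{"wx": 0,"wy": 0,"wz": 0.0555,"dx": 0,"dy": 0,"dz": 0,"claw": 0.3},{"wx": 0,"wy": 0,"wz": 0.0555,"dx": 0,"dy": 0,"dz": 0,"claw": 0.3},{"wx": 0,"wy": 0,"wz": 0.0555,"dx": 0,"dy": 0,"dz": 0,"claw": 0.3},{"wx": 0,"wy": 0,"wz": 0.0555,"dx": 0,"dy": 0,"dz": 0,"claw": 0.3},{"wx": 0,"wy": 0,"wz": 0.0555,"dx": 0,"dy": 0,"dz": 0,"claw": 0.3},{"wx": 0,"wy": 0,"wz": 0,"dx": 0,"dy": 0,"dz": 0,"claw": -1},{"wx": 0,"wy": 0,"wz": 0,"dx": 0,"dy": 0,"dz": 0,"claw": -1},{"wx": 0,"wy": 0,"wz": 0,"dx": 0,"dy": 0,"dz": 0,"claw": -1},{"wx": 0,"wy": 0,"wz": 0,"dx": 0,"dy": 0,"dz": 0,"claw": -1}], "force": 40}}

```text
clock: 7.82
tool_pos: [0.5294, -0.2729, 0.0515]
tcp_rot: [0.0, 0.917, -0.398, 0.0]
force: [0.6, 1.6, 4.7]
width: 0.0391
finger_force: 40.3
```

Run:
```python
from h import *
s,r=pose();print(s['clock'],s['tool_pos'],r.as_matrix()[:,0],s['qpos'],s['force'],s['wrist_torque'])
c,im=shot('wrist','w2')
g=im.min(2);m=((g>150)).astype(np.uint8)
n,l,st,ce=cv2.connectedComponentsWithStats(m)
for i in range(1,n):
    if st[i,4]>80: 
        p=np.argwhere(l==i)[:,::-1];print(st[i],ce[i],onz(c,[ce[i]],.044),cv2.minAreaRect(p.astype(np.float32)))
```

```text
7.825 [ 0.5294 -0.2729  0.0515] [ 0.6835 -0.7299  0.0004] [-0.5541  0.6619  1.654   0.      0.8254  1.8349] [0.5838 1.6346 4.7141] [0.127  0.0426 0.0331]
[    0     0   277   378 65547] [114.3158 169.5918] [[ 0.6302 -0.2574  0.044 ]] ((138.0, 188.5), (377.0, 276.0), 90.0)
[311  24  24  39 495] [323.4364  43.8222] [[ 0.5995 -0.3488  0.044 ]] ((325.5882263183594, 42.852943420410156), (21.09432601928711, 32.756229400634766), 30.963754653930664)
[371  83  52  31 776] [399.0335  95.0232] [[ 0.5662 -0.3553  0.044 ]] ((396.697021484375, 92.619140625), (46.27920150756836, 28.57610321044922), 27.349876403808594)
[225 237  37  51 343] [239.2507 260.5685] [[ 0.5677 -0.2625  0.044 ]] ((242.73126220703125, 262.1765441894531), (50.23702621459961, 35.44539260864258), 88.69805145263672)
[418 254  15  77 604] [424.4156 290.7334] [[ 0.4995 -0.3072  0.044 ]] ((424.2228088378906, 291.77227783203125), (8.159305572509766, 76.71737670898438), 5.710593223571777)
[ 269  298  109   99 2812] [334.3272 351.4996] [[ 0.5073 -0.2581  0.044 ]] ((328.54522705078125, 353.04925537109375), (87.51806640625, 105.89056396484375), 40.29214859008789)
[571 368  58  31 288] [600.2743 383.2639] [[ 0.3944 -0.3343  0.044 ]] ((599.7960815429688, 383.54779052734375), (4.852970600128174, 62.60586166381836), 62.78388977050781)
[259 388  50  24 576] [277.5469 400.651 ] [[ 0.5082 -0.219   0.044 ]] ((283.5043029785156, 399.4538879394531), (50.91969299316406, 19.196191787719727), 5.31454610824585)
[334 388  51  24 596] [364.4044 400.6997] [[ 0.4773 -0.2479  0.044 ]] ((358.9956970214844, 399.45391845703125), (19.10356903076172, 51.9153938293457), 84.68545532226562)
[189 413  12  19 155] [195.529  421.6387] [[ 0.5294 -0.1801  0.044 ]] ((194.48770141601562, 421.63531494140625), (10.683218002319336, 18.197683334350586), 5.19442892074585)
```

View pics/w2.png

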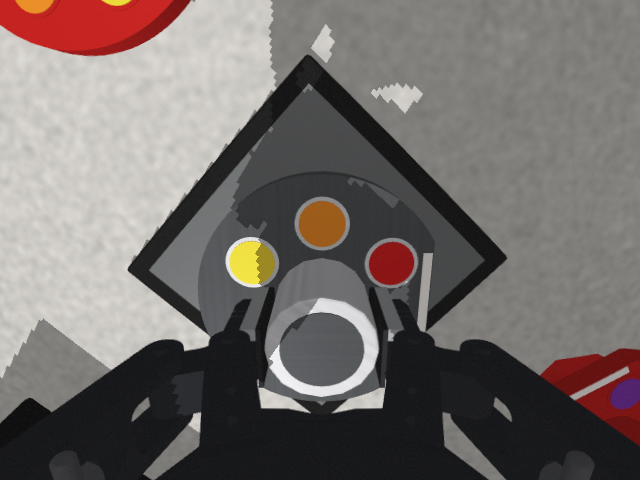

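Emit:
{"method": "servo_tool", "body": {"deltas": [{"wx": 0,"wy": 0,"wz": 0,"dx": 0,"dy": 0,"dz": -0.6,"claw": -1},{"wx": 0,"wy": 0,"wz": 0,"dx": 0,"dy": 0,"dz": -1,"claw": -1},{"wx": 0,"wy": 0,"wz": -0.0585,"dx": 0,"dy": 0,"dz": -1,"claw": -1},{"wx": 0,"wy": 0,"wz": -0.0585,"dx": 0,"dy": 0,"dz": -1,"claw": -1},{"wx": 0,"wy": 0,"wz": -0.0585,"dx": 0,"dy": 0,"dz": -1,"claw": -1},{"wx": 0,"wy": 0,"wz": -0.0585,"dx": 0,"dy": 0,"dz": -1,"claw": -1},{"wx": 0,"wy": 0,"wz": -0.0585,"dx": 0,"dy": 0,"dz": -1,"claw": -1},{"wx": 0,"wy": 0,"wz": -0.0585,"dx": 0,"dy": 0,"dz": -1,"claw": -1},{"wx": 0,"wy": 0,"wz": -0.0585,"dx": 0,"dy": 0,"dz": 0,"claw": -1},{"wx": 0,"wy": 0,"wz": -0.0585,"dx": 0,"dy": 0,"dz": 0,"claw": -1},{"wx": 0,"wy": 0,"wz": -0.0585,"dx": 0,"dy": 0,"dz": 0,"claw": -1},{"wx": 0,"wy": 0,"wz": -0.0585,"dx": 0,"dy": 0,"dz": 0,"claw": -1},{"wx": 0,"wy": 0,"wz": -0.0585,"dx": 0,"dy": 0,"dz": 0,"claw": -1},{"wx": 0,"wy": 0,"wz": -0.0585,"dx": 0,"dy": 0,"dz": 0,"claw": -1},{"wx": 0,"wy": 0,"wz": -0.0585,"dx": 0,"dy": 0,"dz": 0,"claw": -1},{"wx": 0,"wy": 0,"wz": 0,"dx": 1,"dy": 0,"dz": 0,"claw": -1},{"wx": 0,"wy": 0,"wz": 0,"dx": 1,"dy": 0,"dz": 0,"claw": -1},{"wx": 0,"wy": 0,"wz": 0,"dx": 1,"dy": 0,"dz": 0,"claw": -1},{"wx": 0,"wy": 0,"wz": 0,"dx": 1,"dy": 0,"dz": 0,"claw": -1},{"wx": 0,"wy": 0,"wz": 0,"dx": 1,"dy": 0,"dz": 0,"claw": -1}]}}

```text
clock: 10.38
tool_pos: [0.5288, -0.1461, 0.2414]
tcp_rot: [-0.0, 0.708, 0.706, -0.0]
force: [-0.1, -0.6, -4.5]
width: 0.0392
finger_force: 41.6
```

Emit:
{"method": "servo_tool", "body": {"deltas": [{"wx": 0,"wy": 0,"wz": 0,"dx": 0.7,"dy": 0,"dz": 0,"claw": -1},{"wx": 0,"wy": 0,"wz": 0,"dx": 0,"dy": 0,"dz": 0,"claw": -1}]}}

```text
clock: 10.62
tool_pos: [0.5292, -0.1292, 0.2415]
tcp_rot: [-0.0, 0.707, 0.707, -0.0]
force: [0.0, -1.0, -5.4]
width: 0.0387
finger_force: 41.6
```

Run:
```python
from h import *
import pickle
s,r=pose();print(s['clock'],s['tool_pos'],np.degrees(np.arctan2(*r.as_matrix()[1::-1,0])),s['qpos'],s['force'],s['width'])
c,im=shot('wrist','w3');pickle.dump((c,s),open('w3.pkl','wb'))
```

```text
10.625 [ 0.5292 -0.1292  0.2415] 89.96807121388991 [-0.3248  0.3308  1.6535  0.      1.1575 -0.3243] [ 0.0397 -1.004  -5.4245] 0.038730968012077614
```

View pics/w3.png

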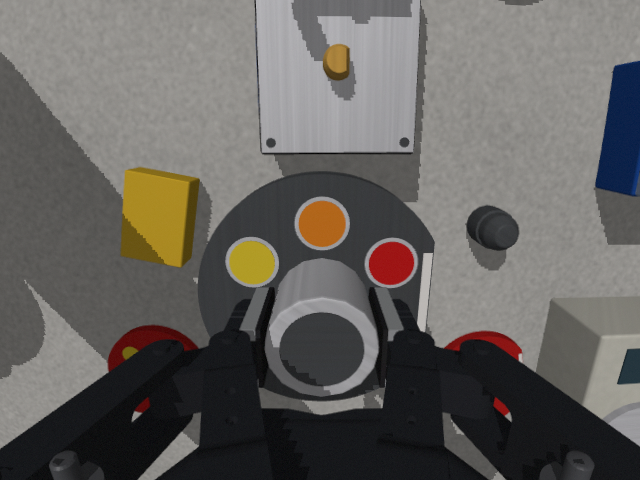

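This view shows the drive and the held wheel:
- **Drive:** the aluminium top's front edge is at row 153, columns 263–414. The screws are at (271,142) and (404,142).
- **Shaft:** the D-shaft top is at about (337,62), with its flat to the right, which is world +x.
- **Wheel:** it is held with its white bar at (428,290).

I'll compute positions from these and move on to view the latch.

```bash
cat > meas.py <<'E'
from h import *
import pickle
def edge(im,c,p0,p1,z,half=8,n=40):
    # subpixel strongest gradient normal to segment p0-p1 -> world line (point, dir)
    g=cv2.GaussianBlur(cv2.cvtColor(im,cv2.COLOR_BGR2GRAY).astype(np.float32),(0,0),1)
    p0,p1=np.float64(p0),np.float64(p1);d=(p1-p0)/np.linalg.norm(p1-p0);nn=np.array([-d[1],d[0]])
    t=np.arange(-half,half+.01,.25);pts=[]
    for a in np.linspace(0,1,n):
        q=p0+a*(p1-p0)+t[:,None]*nn
        v=cv2.remap(g,q[:,0].astype(np.float32)[None],q[:,1].astype(np.float32)[None],1)[0]
        pts.append(q[np.argmax(abs(np.gradient(v)))])
    W=onz(c,pts,z)[:,:2]
    for _ in range(4):
        m=np.median(W,0);m=W.mean(0);v=np.linalg.svd(W-m)[2][0];r=abs((W-m)@[-v[1],v[0]]);k=r<=max(np.percentile(r,80),3e-4);W=W[k]
    if len(W)<8:print('few')
    m=W.mean(0);v=np.linalg.svd(W-m)[2][0]
    return m,np.degrees(np.arctan2(v[1],v[0])),r.max(),np.array(pts).mean(0)
def blobs(m,c,z,lo=20,hi=5000):
    n,l,st,ce=cv2.connectedComponentsWithStats(m.astype(np.uint8))
    for i in range(1,n):
        if lo<st[i,4]<hi:print('blob',st[i],ce[i],onz(c,[ce[i]],z)[0])
E
python3 - <<'E'
from meas import *
c,s=pickle.load(open('w3.pkl','rb'));im=cv2.imread('pics/w3.png')
z=.07
print('front',edge(im,c,(270,153),(408,153),z))
print('left',edge(im,c,(259,20),(262,140),z))
print('right',edge(im,c,(418,20),(414,140),z))
r=im[:170,255:420].max(2)
m=np.zeros(im.shape[:2],bool);m[132:150,262:282]=im[132:150,262:282].max(2)<90;m[132:150,395:412]=im[132:150,395:412].max(2)<90
blobs(m,c,z)
h=cv2.cvtColor(im,cv2.COLOR_BGR2HSV);m=np.zeros(im.shape[:2],bool);m[35:90,310:360]=((h[...,1]>110)&(h[...,2]>90))[35:90,310:360]
blobs(m,c,.092);p=np.argwhere(m);print(p.min(0),p.max(0))
for i in range(40,84,2): print(i,''.join('%4d'%v for v in h[i,318:356,2]))
# bar
m=np.zeros(im.shape[:2],bool);m[245:340,415:440]=(im.min(2)>150)[245:340,415:440]
zb=s['tool_pos'][2]-.0515+.006+.038
p=np.argwhere(m)[:,::-1];W=onz(c,p.astype(float),zb)[:,:2]
v=np.linalg.svd(W-W.mean(0))[2][0];print('bar',np.degrees(np.arctan2(v[1],v[0])),W.mean(0)-s['tool_pos'][:2])
E
```

```text
front (array([ 0.5599, -0.0747]), np.float64(0.2612738289953704), np.float64(0.0003024843882418211), array([339.    , 151.5563]))
left (array([ 0.4803, -0.0178]), np.float64(-89.40358528678559), np.float64(0.0002684279155018288), array([258.9192,  80.0395]))
right (array([ 0.6053, -0.019 ]), np.float64(-89.71697949739449), np.float64(0.0002278130081326509), array([416.1499,  80.005 ]))
blob [266 138  10   9  65] [270.4308 142.3692] [ 0.4881 -0.0674  0.07  ]
blob [400 138   9   9  68] [403.9412 141.9706] [ 0.5979 -0.0669  0.07  ]
blob [323  44  26  30 600] [335.92    58.3133] [ 0.5405 -0.0069  0.092 ]
[ 44 323] [ 73 348]
40  110 109 112 111 109 109 109 105 128 171 174 176 177 177 178 177 176 175 177 179 179 176 172 171 171 170 170 172 171 169 171 170 169 169 175 170 168 169
42  108 109 110 110 109 109 107 105 129 171 175 177 177 178 179 176 176 175 177 179 179 177 170 171 171 171 170 173 170 168 172 169 169 171 173 171 168 168
44  109 109 112 111 109 110 108 106 108 116 121 145 178 177 178 172 170 166 164 164 162 160 156 156 155 163 166 170 170 170 171 169 169 169 173 171 167 170
46  
[... 2298 characters left out ...]
8  78  82  96 107 106 107 107 105 153
76  173 169 173 174 171 173 170 169 151  95  82  72  74  73  74  77  78  78  79  77  76  76  75  75  76  74  76  73  74  78  97 106 106 107 108 106 105 152
78  173 172 172 171 173 173 171 168 166 154 106 102  88  75  73  72  73  74  74  74  73  74  75  74  71  73  81  93  99 104 108 107 104 105 108 105 104 151
80  173 171 174 172 171 172 170 167 166 156 109 110 107 110 106 103 100  93  90  88  88  88  96  99  98 102 107 108 107 107 107 105 106 105 108 106 106 120
82  174 171 172 172 171 172 170 168 167 170 174 173 156 109 110 110 109 110 111 113 111 110 107 108 108 106 107 108 107 107 106 106 105 106 107 106 105 105
bar -88.74587154466614 [0.0456 0.0039]
```

Emit:
{"method": "servo_tool", "body": {"deltas": [{"wx": 0,"wy": 0,"wz": 0,"dx": 1,"dy": 0,"dz": 0,"claw": -1},{"wx": 0,"wy": 0,"wz": 0,"dx": 1,"dy": 0,"dz": 0,"claw": -1},{"wx": 0,"wy": 0,"wz": 0,"dx": 1,"dy": 0,"dz": 0,"claw": -1},{"wx": 0,"wy": 0,"wz": 0,"dx": 0.4,"dy": 0,"dz": 0,"claw": -1},{"wx": 0,"wy": 0,"wz": 0,"dx": 0,"dy": 0,"dz": 0,"claw": -1}]}}

```text
clock: 11.3
tool_pos: [0.5296, -0.0456, 0.2413]
tcp_rot: [0.0, 0.707, 0.707, -0.0]
force: [0.4, 0.1, -5.5]
width: 0.0388
finger_force: 41.6
```

Run:
```python
from meas import *
s,r=pose();print(s['clock'],s['tool_pos'])
c,im=shot('wrist','w4');pickle.dump((c,s),open('w4.pkl','wb'))
```

```text
11.3 [ 0.5296 -0.0456  0.2413]
```

View pics/w4.png

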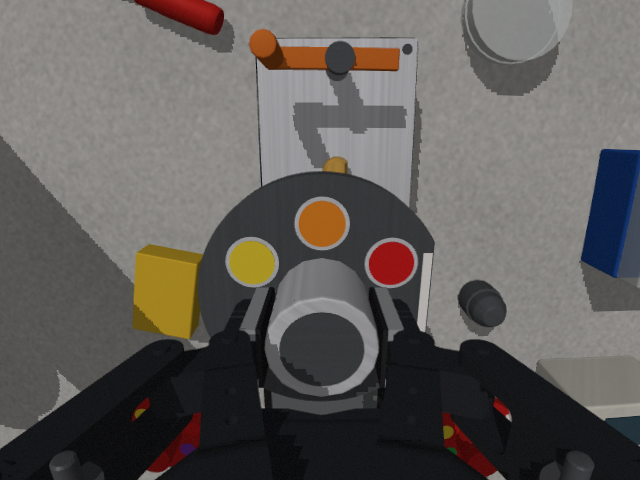

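The w4 view shows the pin top at (263,42), the post top at (340,57) and the arm running to (399,59). Next I'll compute the pin position and move to view the nest.

Run:
```python
from meas import *
c,s=pickle.load(open('w4.pkl','rb'));im=cv2.imread('pics/w4.png')
print('pin top',onz(c,[[263,42]],.159),'post',onz(c,[[340,57]],.122),'screw',onz(c,[[407.5,49]],.07))
h=cv2.cvtColor(im,cv2.COLOR_BGR2HSV);m=np.zeros(im.shape[:2],bool);m[20:80,240:282]=((h[...,0]<15)&(h[...,1]>150)&(h[...,2]>100))[20:80,240:282]
p=np.argwhere(m);print(p.min(0),p.max(0))
P=np.array([.5427-.045,.0731,.159]);print(proj(c,[P,[.5423,.0731,.117],[.5423,.0731,.07]]))
```

```text
pin top [[0.4979 0.0734 0.159 ]] post [[0.5424 0.072  0.122 ]] screw [[0.5975 0.0878 0.07  ]]
[ 29 249] [ 57 281]
[[262.6966  42.6378]
 [339.4784  56.7441]
 [336.6155  68.2032]]
```

Emit:
{"method": "servo_tool", "body": {"deltas": [{"wx": 0,"wy": 0,"wz": 0,"dx": 1,"dy": 0,"dz": 0,"claw": -1},{"wx": 0,"wy": 0,"wz": 0,"dx": 1,"dy": 0,"dz": 0,"claw": -1},{"wx": 0,"wy": 0,"wz": 0,"dx": 1,"dy": 0,"dz": 0,"claw": -1},{"wx": 0,"wy": 0,"wz": 0,"dx": 1,"dy": 0,"dz": 0,"claw": -1},{"wx": 0,"wy": 0,"wz": 0,"dx": 1,"dy": 0,"dz": 0,"claw": -1},{"wx": 0,"wy": 0,"wz": 0,"dx": 1,"dy": 0,"dz": 0,"claw": -1},{"wx": 0,"wy": 0,"wz": 0,"dx": 1,"dy": 0,"dz": 0,"claw": -1},{"wx": 0,"wy": 0,"wz": 0,"dx": 0.6,"dy": 0,"dz": 0,"claw": -1},{"wx": 0,"wy": 0,"wz": 0,"dx": 0,"dy": 0,"dz": 0,"claw": -1}]}}

```text
clock: 12.48
tool_pos: [0.5298, 0.1446, 0.2412]
tcp_rot: [0.0, 0.707, 0.707, -0.0]
force: [0.5, -0.1, -4.4]
width: 0.0388
finger_force: 41.6
```

Run:
```python
from meas import *
s,r=pose();print(s['clock'],s['tool_pos'])
c,im=shot('wrist','w5');pickle.dump((c,s),open('w5.pkl','wb'))
```

```text
12.475 [0.5298 0.1446 0.2412]
```

View pics/w5.png

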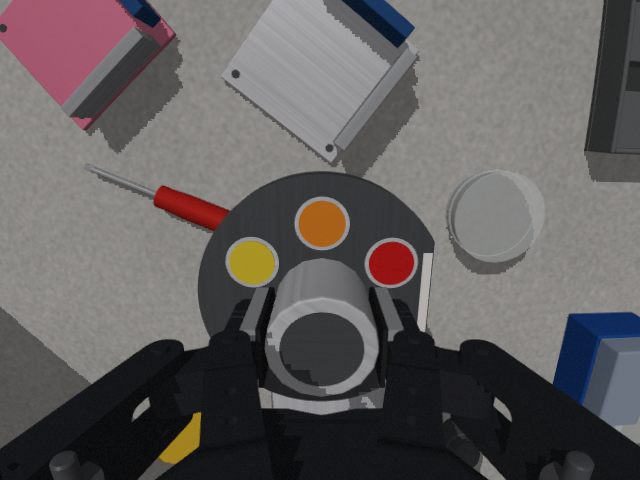

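The w5 view shows the nest: screws at (235,74) and (329,148), a plate corner at (223,75), the bare wall from about (335,150) to (415,50), and the blue wall at (380,15).

Run:
```python
from meas import *
c,s=pickle.load(open('w5.pkl','rb'));im=cv2.imread('pics/w5.png')
a=edge(im,c,(232,83),(322,154),.008,5);b=edge(im,c,(228,70),(280,12),.008,5)
print('edgeLL',a);print('edgeUL',b)
d=edge(im,c,(342,140),(400,68),.046,4);e=edge(im,c,(350,6),(395,42),.046,4)
print('bare?',d);print('blue?',e)
m=np.zeros(im.shape[:2],bool)
for x,y in((235,74),(329,148)):m[y-8:y+9,x-8:x+9]=(im.max(2)<110)[y-8:y+9,x-8:x+9]
blobs(m,c,.008)
v=np.array([0,0.]);A=[];B=[]
ta=np.radians(a[1]);tb=np.radians(b[1])
for (m0,t) in((a[0],ta),(b[0],tb)):
    n=np.array([-np.sin(t),np.cos(t)]); n=n if n@(np.array([.53,.27])-m0)>0 else -n
    A.append(n);B.append(n@m0+.0675);print('normal',np.degrees(np.arctan2(n[1],n[0])))
o=np.linalg.solve(A,B);print('origin',o,'dist wall bare/blue',(d[0]-o)@-A[1]if 0 else [abs((q[0]-o)@np.array([-np.sin(np.radians(q[1])),np.cos(np.radians(q[1]))])) for q in(d,e)])
np.set_printoptions(linewidth=200)
g=im.max(2)
# profile across the bare wall, and across blue wall
for p,n in(((371,104),(.78,.62)),((372,24),(.62,-.78))):
    print([int(g[int(round(p[1]+k*n[1])),int(round(p[0]+k*n[0]))]) for k in range(-14,26)])
```

```text
edgeLL (array([0.4812, 0.2308]), np.float64(-37.76618868771332), np.float64(0.0002626048087841077), array([276.3806, 119.2851]))
edgeUL (array([0.4677, 0.2997]), np.float64(38.857293900333794), np.float64(0.0009238467105923308), array([253.3206,  40.3909]))
bare? (array([0.5726, 0.2372]), np.float64(45.35742863794725), np.float64(0.0008665146615835348), array([370.1482, 103.3139]))
blue? (array([0.5714, 0.3012]), np.float64(-38.076928121639135), np.float64(0.0002823840971727851), array([371.2701,  25.5373]))
blob [232  70   8   9  58] [235.3448  73.6552] [0.4492 0.2686 0.008 ]
blob [333 140   5  17  26] [335.8077 147.2692] [0.5448 0.1997 0.008 ]
blob [326 144   8   8  50] [329.14 147.7 ] [0.5383 0.1993 0.008 ]
normal 52.23381131228668
normal -51.142706099666206
origin [0.5396 0.271 ] dist wall bare/blue [np.float64(0.047214568602484054), np.float64(0.043402235337720425)]
[149, 149, 148, 148, 149, 143, 103, 117, 117, 132, 128, 125, 127, 125, 121, 122, 122, 124, 123, 121, 107, 107, 86, 87, 86, 86, 86, 83, 85, 86, 88, 86, 88, 89, 90, 90, 91, 92, 90, 87]
[100, 102, 103, 103, 101, 101, 101, 101, 101, 100, 100, 98, 90, 64, 41, 43, 41, 42, 42, 39, 42, 42, 40, 41, 40, 52, 52, 93, 95, 94, 94, 95, 96, 97, 97, 97, 97, 97, 96, 94]
```

Run:
```python
from meas import *
np.set_printoptions(precision=1,suppress=True,linewidth=200)
c,s=pickle.load(open('w5.pkl','rb'));im=cv2.imread('pics/w5.png')
o=np.array([.5283,.2785]);y=np.radians(7.2)
for p,n,w in(((371,104),(.78,.62),y-np.pi/4),((372,24),(.62,-.78),y+np.pi/4)):
    u=np.array([np.cos(w),np.sin(w)])
    for k in range(-24,18):
        q=np.array([p[0]+k*n[0],p[1]+k*n[1]])
        print(k,q,cv2.getRectSubPix(im,(1,1),tuple(q))[0,0],*[round(1e3*float((onz(c,[q],z)[0,:2]-o)@u),1) for z in(.008,.046)])
```

```text
-24 [352.3  89.1] [150 147 147] 40.0 40.0
-23 [353.1  89.7] [150 148 148] 40.9 40.9
-22 [353.8  90.4] [150 148 148] 41.9 41.7
-21 [354.6  91. ] [150 147 147] 42.8 42.6
-20 [355.4  91.6] [150 147 147] 43.8 43.4
-19 [356.2  92.2] [149 148 148] 44.7 44.2
-18 [357.   92.8] [148 147 147] 45.6 45.1
-17 [357.7  93.5] [149 147 149] 46.6 45.9
-16 [358.5  94.1] [149 146 148] 47.5 46.8
-15 [359.3  94.7] [148 146 148] 48.5 47.6
-14 [360.1  95.3] [149 146 148] 49.4 48.5
-13 [360.9  95.9] [149 146 147] 50.4 49.3
-12 [361.6  96.6] [148 145 147] 51.3 50.2
-11 [362.4  97.2] [147 146 146] 52.2 51.0
-10 [363.2  97.8] [148 145 146] 53.2 51.9
-9 [364.   98.4] [137 135 135] 54.1 52.7
-8 [364.8  99. ] [109 107 107] 55.1 53.6
-7 [365.5  99.7] [107 105 105] 56.0 54.4
-6 [366.3 100.3] [124 122 121] 57.0 55.3
-5 [367.1 100.9] [132 129 127] 57.9 56.1
-4 [367.9 101.5] [129 126 125] 58.9 57.0
-3 [368.7 102.1] [126 124 123] 59.8 57.9
-2 [369.4 102.8] [126 124 122] 60.8 58.7
-1 [370.2 103.4] [124 122 121] 61.7 59.6
0 [371. 104.] [121 120 118] 62.7 60.4
1 [371.8 104.6] [122 119 119] 63.6 61.3
2 [372.6 105.2] [122 12
[... 1553 characters left out ...]
  24.8] [53 40 32] 55.4 44.8
0 [372.  24.] [41 23 13] 56.3 45.6
1 [372.6  23.2] [42 24 12] 57.1 46.4
2 [373.2  22.4] [42 24 11] 58.0 47.2
3 [373.9  21.7] [42 24 12] 58.9 48.0
4 [374.5  20.9] [41 23 11] 59.8 48.8
5 [375.1  20.1] [39 22  9] 60.6 49.6
6 [375.7  19.3] [42 24 11] 61.5 50.3
7 [376.3  18.5] [41 23  8] 62.4 51.1
8 [377.   17.8] [41 23  7] 63.3 51.9
9 [377.6  17. ] [42 23 11] 64.1 52.7
10 [378.2  16.2] [40 23 10] 65.0 53.5
11 [378.8  15.4] [46 25 10] 65.9 54.3
12 [379.4  14.6] [69 39 17] 66.8 55.1
13 [380.1  13.9] [93 52 23] 67.6 55.8
14 [380.7  13.1] [95 53 25] 68.5 56.6
15 [381.3  12.3] [94 53 25] 69.4 57.4
16 [381.9  11.5] [94 54 25] 70.2 58.2
17 [382.5  10.7] [95 55 27] 71.1 59.0
```

Emit:
{"method": "servo_tool", "body": {"deltas": [{"wx": 0,"wy": 0,"wz": 0,"dx": 0.884,"dy": -0.076,"dz": 0,"claw": -1},{"wx": 0,"wy": 0,"wz": 0,"dx": 0.884,"dy": -0.076,"dz": 0,"claw": -1},{"wx": 0,"wy": 0,"wz": 0,"dx": 0.884,"dy": -0.076,"dz": 0,"claw": -1},{"wx": 0,"wy": 0,"wz": 0,"dx": 0.884,"dy": -0.076,"dz": 0,"claw": -1},{"wx": 0,"wy": 0,"wz": 0,"dx": 0.884,"dy": -0.076,"dz": 0,"claw": -1},{"wx": 0,"wy": 0,"wz": 0,"dx": 0.884,"dy": -0.076,"dz": 0,"claw": -1},{"wx": 0,"wy": 0,"wz": -0.0333,"dx": 0,"dy": 0,"dz": 1,"claw": -1},{"wx": 0,"wy": 0,"wz": 0,"dx": 0,"dy": 0,"dz": 1,"claw": -1},{"wx": 0,"wy": 0,"wz": 0,"dx": 0,"dy": 0,"dz": 1,"claw": -1},{"wx": 0,"wy": 0,"wz": 0,"dx": 0,"dy": 0,"dz": 1,"claw": -1},{"wx": 0,"wy": 0,"wz": 0,"dx": 0,"dy": 0,"dz": 1,"claw": -1},{"wx": 0,"wy": 0,"wz": 0,"dx": 0,"dy": 0,"dz": 1,"claw": -1},{"wx": 0,"wy": 0,"wz": 0,"dx": 0,"dy": 0,"dz": 0.9,"claw": -1},{"wx": 0,"wy": 0,"wz": 0,"dx": 0,"dy": 0,"dz": 0.5,"claw": -1},{"wx": 0,"wy": 0,"wz": 0,"dx": 0,"dy": 0,"dz": 0,"claw": -1},{"wx": 0,"wy": 0,"wz": 0,"dx": 0,"dy": 0,"dz": 0,"claw": -1}]}}

```text
clock: 14.52
tool_pos: [0.519, 0.2775, 0.0572]
tcp_rot: [0.0, 0.67, 0.743, 0.001]
force: [0.3, 1.5, -5.1]
width: 0.0394
finger_force: 41.6
```

```bash
cat >> h.py <<'E'
O=np.array([.5283,.2785]);Y=np.radians(7.2)
def nest():
    s,r=pose();M=r.as_matrix();y=np.degrees(np.arctan2(M[1,0],M[0,0]))
    d=s['tool_pos'][:2]-O;ub=np.array([np.cos(Y+np.pi/4),np.sin(Y+np.pi/4)]);us=np.array([ub[1],-ub[0]])
    f=s['force'];print('t',round(s['clock'],2),'pos',s['tool_pos'],'yaw',round(y,2),'to blue/bare mm',1e3*(d@ub),1e3*(d@us),'F blue/bare/z',f[:2]@ub,f[:2]@us,f[2],'Tz',s['wrist_torque'],'w',s['width'])
E
python3 -c "from h import *;nest()"
```

```text
t 14.53 pos [0.519  0.2775 0.0572] yaw 95.94 to blue/bare mm -6.481725666178475 -6.784516572144509 F blue/bare/z 1.3682563721415135 -0.738646448273744 -5.138623005661222 Tz [-0.0646 -0.0057 -0.0432] w 0.039422729389295315
```

Emit:
{"method": "servo_tool", "body": {"deltas": [{"wx": 0,"wy": 0,"wz": 0,"dx": 0.004,"dy": 0.17,"dz": 0.04,"claw": -1},{"wx": 0,"wy": 0,"wz": 0,"dx": 0.004,"dy": 0.17,"dz": 0.04,"claw": -1},{"wx": 0,"wy": 0,"wz": 0,"dx": 0,"dy": 0.04,"dz": 0,"claw": -1},{"wx": 0,"wy": 0,"wz": 0,"dx": 0,"dy": 0,"dz": 0,"claw": -1}]}}

```text
clock: 15.02
tool_pos: [0.5274, 0.2787, 0.0544]
tcp_rot: [-0.001, 0.67, 0.743, -0.0]
force: [-4.3, 2.3, -3.4]
width: 0.0391
finger_force: 41.9
```

```bash
python3 -c "from h import *;nest()"
```

```text
t 15.03 pos [0.5274 0.2787 0.0544] yaw 95.92 to blue/bare mm -0.4119830007975438 -0.825597428084456 F blue/bare/z -0.8124197070594515 -4.859748844917615 -3.408441964628621 Tz [ 0.3277  0.6845 -0.1346] w 0.039143460852038875
```

Emit:
{"method": "servo_tool", "body": {"deltas": [{"wx": 0,"wy": 0,"wz": 0,"dx": 0.029,"dy": 0.028,"dz": 0,"claw": -1},{"wx": 0,"wy": 0,"wz": 0,"dx": 0,"dy": 0,"dz": 0,"claw": -1}]}}

```text
clock: 15.28
tool_pos: [0.528, 0.2793, 0.0541]
tcp_rot: [-0.001, 0.67, 0.743, -0.001]
force: [-6.3, 2.0, -3.4]
width: 0.0389
finger_force: 41.7
```

```bash
python3 -c "from h import *;nest()"
```

```text
t 15.28 pos [0.528  0.2793 0.0541] yaw 95.92 to blue/bare mm 0.434684726213954 -0.724401025720907 F blue/bare/z -2.2456767152990986 -6.182482041991101 -3.4243438360567593 Tz [ 0.331   0.9151 -0.1157] w 0.03892391605176616
```

Emit:
{"method": "servo_tool", "body": {"deltas": [{"wx": 0,"wy": 0,"wz": 0,"dx": 0.029,"dy": 0.028,"dz": 0,"claw": -1},{"wx": 0,"wy": 0,"wz": 0,"dx": 0,"dy": 0,"dz": 0,"claw": -1}]}}

```text
clock: 15.52
tool_pos: [0.5282, 0.2797, 0.054]
tcp_rot: [-0.001, 0.67, 0.743, -0.001]
force: [-6.1, -0.6, -3.4]
width: 0.0389
finger_force: 41.8
```

```bash
python3 -c "from h import *;nest()"
```

```text
t 15.53 pos [0.5282 0.2797 0.054 ] yaw 95.93 to blue/bare mm 0.9213979202021838 -0.7871648002997499 F blue/bare/z -4.162077694790944 -4.432367119471367 -3.440001947136904 Tz [-0.0474  1.1386 -0.0285] w 0.03893071324047268
```

Emit:
{"method": "servo_tool", "body": {"deltas": [{"wx": 0,"wy": 0,"wz": -0.0422,"dx": 0,"dy": 0,"dz": 0,"claw": -1},{"wx": 0,"wy": 0,"wz": -0.0422,"dx": 0,"dy": 0,"dz": 0,"claw": -1},{"wx": 0,"wy": 0,"wz": -0.0422,"dx": 0,"dy": 0,"dz": 0,"claw": -1},{"wx": 0,"wy": 0,"wz": -0.0422,"dx": 0,"dy": 0,"dz": 0,"claw": -1},{"wx": 0,"wy": 0,"wz": -0.0422,"dx": 0,"dy": 0,"dz": 0,"claw": -1},{"wx": 0,"wy": 0,"wz": 0,"dx": 0,"dy": 0,"dz": 0,"claw": -1}]}}

```text
clock: 16.27
tool_pos: [0.5286, 0.2802, 0.054]
tcp_rot: [-0.001, 0.391, 0.921, -0.0]
force: [-4.5, 3.9, -5.7]
width: 0.0388
finger_force: 41.6
```

Run:
```python
from meas import *
nest();c,im=shot('wrist','w6');s,r=pose()
m=np.zeros(im.shape[:2],bool);m[245:340,415:440]=(im.min(2)>125)[245:340,415:440]
p=np.argwhere(m)[:,::-1];print(len(p),p.min(0),p.max(0))
W=onz(c,p.astype(float),.046)[:,:2];v=np.linalg.svd(W-W.mean(0))[2][0];print('bar normal',np.degrees(np.arctan2(v[1],v[0]))%180-90, W.mean(0)-s['tool_pos'][:2])
```

```text
t 16.27 pos [0.5286 0.2802 0.054 ] yaw 134.01 to blue/bare mm 1.5292696595910915 -0.8312799233971657 F blue/bare/z 0.2931695578646615 -5.947504226476679 -5.7352826471911476 Tz [ 0.6573  0.8153 -0.0533] w 0.03882488316637767
718 [415 252] [432 331]
bar normal 45.42568511308366 [0.0301 0.0339]
```

Emit:
{"method": "servo_tool", "body": {"deltas": [{"wx": 0,"wy": 0,"wz": 0,"dx": 0.009,"dy": 0.06,"dz": 0,"claw": -1},{"wx": 0,"wy": 0,"wz": 0,"dx": 0.009,"dy": 0.06,"dz": 0,"claw": -1},{"wx": 0,"wy": 0,"wz": 0,"dx": 0.004,"dy": 0.03,"dz": 0,"claw": -1},{"wx": 0,"wy": 0,"wz": 0,"dx": 0,"dy": 0,"dz": 0,"claw": -1}]}}

```text
clock: 16.82
tool_pos: [0.5301, 0.2823, 0.0539]
tcp_rot: [-0.001, 0.391, 0.92, -0.001]
force: [-8.7, -3.0, -1.5]
width: 0.0386
finger_force: 42.1
```

```bash
python3 -c "from h import *;nest()"
```

```text
t 16.82 pos [0.5301 0.2823 0.0539] yaw 133.91 to blue/bare mm 4.139570027403314 -0.9084030872970005 F blue/bare/z -7.7338078357188165 -5.015246568577902 -1.5333072398007945 Tz [-0.4996  1.4986 -0.0842] w 0.03862060342563952
```

Emit:
{"method": "servo_tool", "body": {"deltas": [{"wx": 0,"wy": 0,"wz": -0.02,"dx": 0.002,"dy": 0.03,"dz": 0,"claw": -1},{"wx": 0,"wy": 0,"wz": -0.018,"dx": 0.002,"dy": 0.03,"dz": 0,"claw": -1},{"wx": 0,"wy": 0,"wz": 0,"dx": 0.001,"dy": 0.02,"dz": 0,"claw": -1},{"wx": 0,"wy": 0,"wz": 0,"dx": 0,"dy": 0,"dz": 0,"claw": -1}]}}

```text
clock: 17.32
tool_pos: [0.5315, 0.2843, 0.0538]
tcp_rot: [-0.001, 0.336, 0.942, -0.001]
force: [-7.3, 1.2, -5.3]
width: 0.0389
finger_force: 41.8
```

```bash
python3 -c "from h import *;nest()"
```

```text
t 17.32 pos [0.5315 0.2843 0.0538] yaw 140.75 to blue/bare mm 6.5553464482872705 -1.005568704111832 F blue/bare/z -3.5472344839640555 -6.517294676086783 -5.338090781479489 Tz [ 0.0814  1.2847 -0.107 ] w 0.03892465421816656
```

Emit:
{"method": "servo_tool", "body": {"deltas": [{"wx": 0,"wy": 0,"wz": 0,"dx": 0.001,"dy": 0.04,"dz": 0,"claw": -1},{"wx": 0,"wy": 0,"wz": 0,"dx": 0.001,"dy": 0.02,"dz": 0,"claw": -1},{"wx": 0,"wy": 0,"wz": 0,"dx": 0,"dy": 0,"dz": 0,"claw": -1}]}}

```text
clock: 17.7
tool_pos: [0.5317, 0.2844, 0.0538]
tcp_rot: [-0.002, 0.336, 0.942, -0.002]
force: [-11.6, -7.5, 2.5]
width: 0.0388
finger_force: 42.6
```

```bash
python3 -c "from h import *;nest()"
```

```text
t 17.7 pos [0.5317 0.2844 0.0538] yaw 140.76 to blue/bare mm 6.7571017849342265 -0.9797511905237821 F blue/bare/z -13.036764688488912 -4.558820381436749 2.464235779525042 Tz [-1.058   2.0617  0.0392] w 0.038778219738370236
```

Emit:
{"method": "servo_tool", "body": {"deltas": [{"wx": 0,"wy": 0,"wz": -0.0083,"dx": 0,"dy": 0,"dz": 0,"claw": -1},{"wx": 0,"wy": 0,"wz": 0,"dx": 0,"dy": 0,"dz": 0,"claw": -1}]}}

```text
clock: 17.95
tool_pos: [0.5319, 0.2849, 0.0538]
tcp_rot: [-0.002, 0.324, 0.946, -0.002]
force: [-10.3, -4.5, 0.7]
width: 0.0387
finger_force: 42.1
```

```bash
python3 -c "from h import *;nest()"
```

```text
t 17.95 pos [0.5319 0.2849 0.0538] yaw 142.25 to blue/bare mm 7.211684957459321 -1.0647150147185054 F blue/bare/z -9.835170251762962 -5.378390911128877 0.6630646757454626 Tz [-0.6712  1.7924 -0.1435] w 0.03872353696416974
```

Emit:
{"method": "servo_tool", "body": {"deltas": [{"wx": 0,"wy": 0,"wz": -0.0083,"dx": 0,"dy": 0,"dz": 0,"claw": -1},{"wx": 0,"wy": 0,"wz": 0,"dx": 0,"dy": 0,"dz": 0,"claw": -1}]}}

```text
clock: 18.2
tool_pos: [0.5317, 0.2847, 0.0537]
tcp_rot: [-0.002, 0.312, 0.95, -0.002]
force: [-10.9, -3.6, -1.0]
width: 0.0387
finger_force: 42.2
```

```bash
python3 -c "from h import *;nest()"
```

```text
t 18.2 pos [0.5317 0.2847 0.0537] yaw 143.7 to blue/bare mm 6.9992204427217155 -1.1128458850373135 F blue/bare/z -9.544232930072159 -6.421851051146244 -1.043346207360875 Tz [-0.7851  1.8801 -0.5928] w 0.03871435923494632
```

Emit:
{"method": "servo_tool", "body": {"deltas": [{"wx": 0,"wy": 0,"wz": 0.0058,"dx": 0,"dy": 0,"dz": 0,"claw": -1},{"wx": 0,"wy": 0,"wz": 0,"dx": 0,"dy": 0,"dz": 0,"claw": -1},{"wx": 0,"wy": 0,"wz": 0,"dx": 0,"dy": 0,"dz": 0,"claw": -1}]}}

```text
clock: 18.58
tool_pos: [0.5319, 0.2849, 0.0538]
tcp_rot: [-0.002, 0.32, 0.948, -0.002]
force: [-11.1, -3.6, -1.0]
width: 0.0392
finger_force: 42.2
```

```bash
python3 -c "from h import *;nest()"
```

```text
t 18.57 pos [0.5319 0.2849 0.0538] yaw 142.71 to blue/bare mm 7.2534152440936515 -1.1229625174963564 F blue/bare/z -9.603581158100319 -6.560569380611208 -0.9924887491076049 Tz [-0.5495  1.7932  0.0066] w 0.039155036158837815
```

Run:
```python
from meas import *
c,im=shot('wrist','w7');s,r=pose()
m=np.zeros(im.shape[:2],bool);m[245:340,415:440]=(im.min(2)>125)[245:340,415:440]
p=np.argwhere(m)[:,::-1]
W=onz(c,p.astype(float),.046)[:,:2];v=np.linalg.svd(W-W.mean(0))[2][0];print('bar normal',np.degrees(np.arctan2(v[1],v[0]))%180-90, W.mean(0)-s['tool_pos'][:2])
```

```text
bar normal 54.03738877469817 [0.0243 0.038 ]
```

Emit:
{"method": "servo_tool", "body": {"deltas": [{"wx": 0,"wy": 0,"wz": 0,"dx": 0.143,"dy": -0.14,"dz": 0,"claw": -1},{"wx": 0,"wy": 0,"wz": 0,"dx": 0,"dy": 0,"dz": -0.5,"claw": -1},{"wx": 0,"wy": 0,"wz": 0,"dx": 0,"dy": 0,"dz": -1,"claw": -1},{"wx": 0,"wy": 0,"wz": 0,"dx": 0,"dy": 0,"dz": -1,"claw": -1},{"wx": 0,"wy": 0,"wz": 0.0577,"dx": 0,"dy": 0,"dz": -1,"claw": -1},{"wx": 0,"wy": 0,"wz": 0.0577,"dx": 0,"dy": 0,"dz": -1,"claw": -1},{"wx": 0,"wy": 0,"wz": 0.0577,"dx": 0,"dy": 0,"dz": -1,"claw": -1},{"wx": 0,"wy": 0,"wz": 0.0577,"dx": 0,"dy": 0,"dz": -1,"claw": -1},{"wx": 0,"wy": 0,"wz": 0.0577,"dx": 0,"dy": 0,"dz": -1,"claw": -1},{"wx": 0,"wy": 0,"wz": 0,"dx": 0,"dy": 0,"dz": 0,"claw": -1},{"wx": 0,"wy": 0,"wz": 0,"dx": 0,"dy": 0,"dz": 0,"claw": -1}]}}

```text
clock: 20.0
tool_pos: [0.5284, 0.2849, 0.2411]
tcp_rot: [-0.0, 0.701, 0.713, -0.0]
force: [-0.5, -0.8, -5.5]
width: 0.039
finger_force: 41.9
```

```bash
cat > bar.py <<'E'
from meas import *
s,r=pose();M=r.as_matrix();y=np.degrees(np.arctan2(M[1,0],M[0,0]));print('t',s['clock'],s['tool_pos'],'yaw',y,'tilt',M[:,2],'F',s['force'],s['wrist_torque'],'w',s['width'],s['finger_force'])
c,im=shot('wrist')
m=np.zeros(im.shape[:2],bool);m[245:340,415:440]=(im.min(2)>125)[245:340,415:440]
p=np.argwhere(m)[:,::-1]
W=onz(c,p.astype(float),s['tool_pos'][2]-.008)[:,:2];v=np.linalg.svd(W-W.mean(0))[2][0];print('bar normal',np.degrees(np.arctan2(v[1],v[0]))%180-90, W.mean(0)-s['tool_pos'][:2])
d=np.array([.5427,-.0069])-s['tool_pos'][:2];print('to shaft tool dx,dy units',d@M[:2,0]/.025,d@M[:2,1]/.025,'dyaw to 90.8',90.8-y)
E
python3 bar.py
```

```text
t 20.0 [0.5284 0.2849 0.2411] yaw 90.99742037930046 tilt [-0.0006 -0.0004 -1.    ] F [-0.5008 -0.8301 -5.5437] [-0.0309 -0.0317 -0.0341] w 0.03897991432915963 41.873860359191895
bar normal 3.9377435822305955 [0.0481 0.0036]
to shaft tool dx,dy units -11.680966066529047 0.3701534262305384 dyaw to 90.8 -0.19742037930046763
```

Emit:
{"method": "servo_tool", "body": {"deltas": [{"wx": 0,"wy": 0,"wz": 0.001,"dx": -0.97,"dy": 0.031,"dz": 0,"claw": -1},{"wx": 0,"wy": 0,"wz": 0,"dx": -0.97,"dy": 0.031,"dz": 0,"claw": -1},{"wx": 0,"wy": 0,"wz": 0,"dx": -0.97,"dy": 0.031,"dz": 0,"claw": -1},{"wx": 0,"wy": 0,"wz": 0,"dx": -0.97,"dy": 0.031,"dz": 0,"claw": -1},{"wx": 0,"wy": 0,"wz": 0,"dx": -0.97,"dy": 0.031,"dz": 0,"claw": -1},{"wx": 0,"wy": 0,"wz": 0,"dx": -0.97,"dy": 0.031,"dz": 0,"claw": -1},{"wx": 0,"wy": 0,"wz": 0,"dx": -0.97,"dy": 0.031,"dz": 0,"claw": -1},{"wx": 0,"wy": 0,"wz": 0,"dx": -0.97,"dy": 0.031,"dz": 0,"claw": -1},{"wx": 0,"wy": 0,"wz": 0,"dx": -0.97,"dy": 0.031,"dz": 0,"claw": -1},{"wx": 0,"wy": 0,"wz": 0,"dx": -0.97,"dy": 0.031,"dz": 0,"claw": -1},{"wx": 0,"wy": 0,"wz": 0,"dx": -0.97,"dy": 0.031,"dz": 0,"claw": -1},{"wx": 0,"wy": 0,"wz": 0,"dx": -0.97,"dy": 0.031,"dz": 0,"claw": -1},{"wx": 0,"wy": 0,"wz": 0,"dx": 0,"dy": 0,"dz": 1,"claw": -1},{"wx": 0,"wy": 0,"wz": 0,"dx": 0,"dy": 0,"dz": 1,"claw": -1},{"wx": 0,"wy": 0,"wz": 0,"dx": 0,"dy": 0,"dz": 1,"claw": -1},{"wx": 0,"wy": 0,"wz": 0,"dx": 0,"dy": 0,"dz": 0.7,"claw": -1},{"wx": 0,"wy": 0,"wz": 0,"dx": 0,"dy": 0,"dz": 0,"claw": -1},{"wx": 0,"wy": 0,"wz": 0,"dx": 0,"dy": 0,"dz": 0,"claw": -1}]}}

```text
clock: 22.3
tool_pos: [0.5412, -0.0058, 0.1497]
tcp_rot: [0.0, 0.703, 0.711, 0.0]
force: [0.6, 0.1, -4.6]
width: 0.0393
finger_force: 41.5
```

```bash
sed -i 's/>125/>150/' bar.py; python3 bar.py
python3 - <<'E'
from meas import *
# same recipe on stored pictures for comparison
for f,yaw in(('w6',134.0),('w7',142.7)):
    pass
E
```

```text
t 22.3 [ 0.5412 -0.0058  0.1497] yaw 90.6435156584445 tilt [ 0.0004 -0.     -1.    ] F [ 0.608   0.0641 -4.5534] [-0.0025 -0.0391  0.0331] w 0.039269995471904 41.545536518096924
bar normal 1.2357261795852423 [0.0458 0.0039]
to shaft tool dx,dy units -0.04370132000836698 0.058290457309349446 dyaw to 90.8 0.1564843415554975
```

Emit:
{"method": "servo_tool", "body": {"deltas": [{"wx": 0,"wy": 0,"wz": 0,"dx": 0,"dy": 0.058,"dz": 0.2,"claw": -1},{"wx": 0,"wy": 0,"wz": 0,"dx": 0,"dy": 0,"dz": 0.2,"claw": -1},{"wx": 0,"wy": 0,"wz": 0,"dx": 0,"dy": 0,"dz": 0.15,"claw": -1},{"wx": 0,"wy": 0,"wz": 0,"dx": 0,"dy": 0,"dz": 0.15,"claw": -1},{"wx": 0,"wy": 0,"wz": 0,"dx": 0,"dy": 0,"dz": 0,"claw": -1}]}}

```text
clock: 22.98
tool_pos: [0.5423, -0.0058, 0.1315]
tcp_rot: [-0.0, 0.703, 0.711, -0.0]
force: [-0.0, -0.1, -5.1]
width: 0.0386
finger_force: 41.6
```

```bash
cat > st.py <<'E'
from h import *
s,r=pose();M=r.as_matrix();print('t',s['clock'],s['tool_pos'],'yaw',np.degrees(np.arctan2(M[1,0],M[0,0])),'F',s['force'],s['wrist_torque'],'w',s['width'],s['finger_force'])
E
python3 st.py
```

```text
t 22.975 [ 0.5423 -0.0058  0.1315] yaw 90.58887518950482 F [-0.0349 -0.128  -5.1025] [-0.0096 -0.0515  0.0107] w 0.038595567854554806 41.597909331321716
```

Emit:
{"method": "servo_tool", "body": {"deltas": [{"wx": 0,"wy": 0,"wz": 0,"dx": 0,"dy": 0,"dz": 0.15,"claw": -1},{"wx": 0,"wy": 0,"wz": 0,"dx": 0,"dy": 0,"dz": 0.15,"claw": -1},{"wx": 0,"wy": 0,"wz": 0,"dx": 0,"dy": 0,"dz": 0.15,"claw": -1},{"wx": 0,"wy": 0,"wz": 0,"dx": 0,"dy": 0,"dz": 0.1,"claw": -1},{"wx": 0,"wy": 0,"wz": 0,"dx": 0,"dy": 0,"dz": 0,"claw": -1}]}}

```text
clock: 23.6
tool_pos: [0.5423, -0.0058, 0.1178]
tcp_rot: [-0.0, 0.703, 0.711, -0.0]
force: [-0.2, -0.2, -5.9]
width: 0.0386
finger_force: 41.6
```

```bash
python3 st.py
```

```text
t 23.6 [ 0.5423 -0.0058  0.1178] yaw 90.58593981097096 F [-0.1543 -0.2368 -5.9262] [ 0.0025 -0.0139 -0.0484] w 0.038574673225737675 41.59685969352722
```

Emit:
{"method": "servo_tool", "body": {"deltas": [{"wx": 0,"wy": 0,"wz": 0,"dx": 0,"dy": 0,"dz": 0.06,"claw": -1},{"wx": 0,"wy": 0,"wz": 0,"dx": 0,"dy": 0,"dz": 0.06,"claw": -1},{"wx": 0,"wy": 0,"wz": 0,"dx": 0,"dy": 0,"dz": 0,"claw": -1}]}}

```text
clock: 23.98
tool_pos: [0.5425, -0.0058, 0.1155]
tcp_rot: [0.0, 0.703, 0.711, 0.0]
force: [-3.4, 0.2, 1.5]
width: 0.0393
finger_force: 42.2
```

```bash
python3 st.py
```

```text
t 23.975 [ 0.5425 -0.0058  0.1155] yaw 90.59377894841728 F [-3.4155  0.2291  1.4593] [-0.0077  0.4376  0.0128] w 0.039298858561850246 42.200034856796265
```

Emit:
{"method": "servo_tool", "body": {"deltas": [{"wx": 0,"wy": 0,"wz": 0,"dx": 0,"dy": 0,"dz": 0,"claw": 0.2},{"wx": 0,"wy": 0,"wz": 0,"dx": 0,"dy": 0,"dz": 0,"claw": 0.2},{"wx": 0,"wy": 0,"wz": 0,"dx": 0,"dy": 0,"dz": 0,"claw": 0.2},{"wx": 0,"wy": 0,"wz": 0,"dx": 0,"dy": 0,"dz": -0.5,"claw": 0.2},{"wx": 0,"wy": 0,"wz": 0,"dx": 0,"dy": 0,"dz": -1,"claw": 0.2},{"wx": 0,"wy": 0,"wz": 0,"dx": 0,"dy": 0,"dz": -1,"claw": 0.2},{"wx": 0,"wy": 0,"wz": 0,"dx": 0,"dy": 0,"dz": -0.5,"claw": 0.2},{"wx": 0,"wy": 0,"wz": 0,"dx": 0.797,"dy": -0.437,"dz": 0,"claw": -0.2},{"wx": 0,"wy": 0,"wz": 0,"dx": 0.797,"dy": -0.437,"dz": 0,"claw": -0.2},{"wx": 0,"wy": 0,"wz": 0,"dx": 0.797,"dy": -0.437,"dz": 0,"claw": -0.2},{"wx": 0,"wy": 0,"wz": 0,"dx": 0.797,"dy": -0.437,"dz": 0,"claw": -0.2},{"wx": 0,"wy": 0,"wz": 0,"dx": 0,"dy": 0,"dz": 0,"claw": -0.2},{"wx": 0,"wy": 0,"wz": 0,"dx": 0,"dy": 0,"dz": 0,"claw": -0.2}]}}

```text
clock: 25.6
tool_pos: [0.4977, 0.0737, 0.1898]
tcp_rot: [-0.0, 0.703, 0.711, -0.0]
force: [0.2, 1.1, 0.1]
width: 0.0343
finger_force: 0.0
```

```bash
python3 st.py
python3 - <<'E'
from meas import *
c,im=shot('wrist','w8');h=cv2.cvtColor(im,cv2.COLOR_BGR2HSV)
m=(h[...,0]<15)&(h[...,1]>150)&(h[...,2]>100);blobs(m,c,.159,100,20000)
print(proj(c,[[.498,.0734,.159],[.5423,-.0069,.148]]))
c,im=shot('top','t8')
E
```

```text
t 25.6 [0.4977 0.0737 0.1898] yaw 90.63196567836523 F [0.2224 1.1394 0.0712] [-0.0288  0.0218 -0.029 ] w 0.03427088157430173 0.0
blob [ 156  108   96   54 2317] [204.0017 134.6487] [0.4444 0.1426 0.159 ]
blob [ 304  239   79   53 2195] [336.2118 258.7859] [0.5055 0.0839 0.159 ]
blob [ 406  241   52   23 1061] [432.2008 252.0377] [0.5526 0.0879 0.159 ]
blob [417 324  26  23 366] [431.1202 333.5984] [0.5567 0.0425 0.159 ]
[[320.7852 278.554 ]
 [393.398  396.4811]]
```

View pics/w8.png

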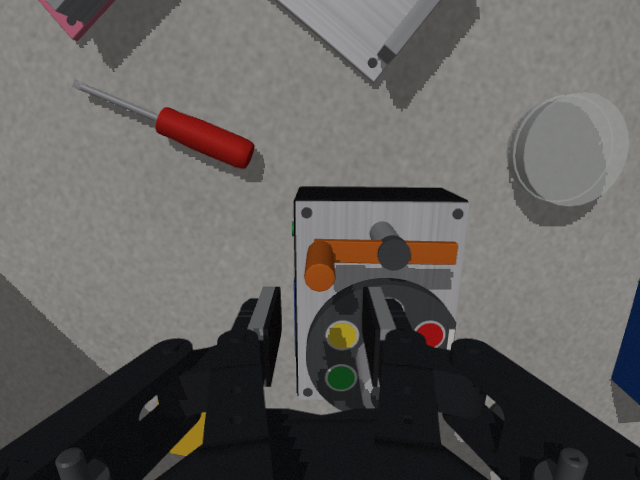

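The w8 view shows the seated wheel with the pin at (320,265) centred between the fingers. The post cap at (394,253) is close to the right finger, so I'll narrow the opening before going down.

Emit:
{"method": "servo_tool", "body": {"deltas": [{"wx": 0,"wy": 0,"wz": 0,"dx": 0,"dy": 0,"dz": 0,"claw": -0.38},{"wx": 0,"wy": 0,"wz": 0,"dx": 0,"dy": 0,"dz": 0.7,"claw": -0.38},{"wx": 0,"wy": 0,"wz": 0,"dx": 0,"dy": 0,"dz": 0.8,"claw": -0.38},{"wx": 0,"wy": 0,"wz": 0,"dx": 0,"dy": 0,"dz": 0.8,"claw": -0.38},{"wx": 0,"wy": 0,"wz": 0,"dx": 0,"dy": 0,"dz": 0.35,"claw": -0.38},{"wx": 0,"wy": 0,"wz": 0,"dx": 0,"dy": 0,"dz": 0,"claw": -1},{"wx": 0,"wy": 0,"wz": 0,"dx": 0,"dy": 0,"dz": 0,"claw": -1},{"wx": 0,"wy": 0,"wz": 0,"dx": 0,"dy": 0,"dz": 0,"claw": -1}], "force": 25}}

```text
clock: 26.7
tool_pos: [0.4968, 0.0733, 0.1232]
tcp_rot: [-0.001, 0.703, 0.711, -0.001]
force: [-4.7, -0.2, -14.1]
width: 0.015
finger_force: 25.1
```

```bash
python3 st.py
python3 - <<'E'
from h import *
s,r=pose();M=r.as_matrix();C=np.array([.5423,.0731]);p=s['tool_pos'][:2]-C
print('latch pin rel',p,np.hypot(*p));a0=np.arctan2(p[1],p[0])%(2*np.pi);R0=.045
pts=[C+R0*np.array([np.cos(a),np.sin(a)]) for a in np.linspace(a0,np.pi/2+.005,13)]
q=s['tool_pos'][:2]
for t in pts[1:]:
    d=t-q;print((d@M[:2,0]/.025).round(3),(d@M[:2,1]/.025).round(3));q=t
E
```

```text
t 26.7 [0.4968 0.0733 0.1232] yaw 90.58704122067348 F [ -4.6671  -0.2412 -14.1303] [-0.1949  0.7467 -0.0319] w 0.015008270335841602 25.10156750679016
latch pin rel [-0.0455  0.0002] 0.04545197507339363
0.233 0.037
0.229 0.049
0.221 0.078
0.209 0.106
0.193 0.132
0.174 0.156
0.153 0.177
0.128 0.196
0.102 0.211
0.074 0.222
0.044 0.23
0.014 0.234
```

Emit:
{"method": "servo_tool", "body": {"deltas": [{"wx": 0,"wy": 0,"wz": 0,"dx": 0.233,"dy": 0.03,"dz": 0.03,"claw": -1},{"wx": 0,"wy": 0,"wz": 0,"dx": 0.229,"dy": 0.05,"dz": 0,"claw": -1},{"wx": 0,"wy": 0,"wz": 0,"dx": 0.22,"dy": 0.078,"dz": 0,"claw": -1},{"wx": 0,"wy": 0,"wz": 0,"dx": 0.209,"dy": 0.106,"dz": 0,"claw": -1},{"wx": 0,"wy": 0,"wz": 0,"dx": 0.193,"dy": 0.132,"dz": 0,"claw": -1},{"wx": 0,"wy": 0,"wz": 0,"dx": 0.174,"dy": 0.156,"dz": 0,"claw": -1},{"wx": 0,"wy": 0,"wz": 0,"dx": 0.153,"dy": 0.177,"dz": 0,"claw": -1},{"wx": 0,"wy": 0,"wz": 0,"dx": 0.128,"dy": 0.196,"dz": 0,"claw": -1},{"wx": 0,"wy": 0,"wz": 0,"dx": 0.102,"dy": 0.211,"dz": 0,"claw": -1},{"wx": 0,"wy": 0,"wz": 0,"dx": 0.074,"dy": 0.222,"dz": 0,"claw": -1},{"wx": 0,"wy": 0,"wz": 0,"dx": 0.044,"dy": 0.23,"dz": 0,"claw": -1},{"wx": 0,"wy": 0,"wz": 0,"dx": 0.014,"dy": 0.234,"dz": 0,"claw": -1},{"wx": 0,"wy": 0,"wz": 0,"dx": 0,"dy": 0,"dz": 0,"claw": -1}]}}

```text
clock: 28.32
tool_pos: [0.5417, 0.1196, 0.1231]
tcp_rot: [-0.002, 0.704, 0.711, -0.001]
force: [-11.5, 8.5, -2.9]
width: 0.0151
finger_force: 26.3
```

```bash
python3 st.py
```

```text
t 28.325 [0.5417 0.1196 0.1231] yaw 90.56754544361306 F [-11.4648   8.4784  -2.8819] [ 1.3721  1.5774 -0.1095] w 0.01505244171862865 26.324555575847626
```

Emit:
{"method": "servo_tool", "body": {"deltas": [{"wx": 0,"wy": 0,"wz": 0,"dx": 0.05,"dy": 0.04,"dz": 0,"claw": -1},{"wx": 0,"wy": 0,"wz": 0,"dx": 0,"dy": 0,"dz": 0,"claw": -1}]}}

```text
clock: 28.58
tool_pos: [0.5418, 0.1198, 0.1229]
tcp_rot: [-0.002, 0.703, 0.711, -0.002]
force: [-15.4, 1.1, -0.2]
width: 0.0154
finger_force: 26.9
```

```bash
python3 st.py
```

```text
t 28.575 [0.5418 0.1198 0.1229] yaw 90.58721414225043 F [-15.4024   1.0537  -0.2371] [ 0.0095  2.2713 -0.1737] w 0.015429396429757995 26.899231374263763
```

Emit:
{"method": "servo_tool", "body": {"deltas": [{"wx": 0,"wy": 0,"wz": 0,"dx": 0,"dy": 0,"dz": 0,"claw": -0.3},{"wx": 0,"wy": 0,"wz": 0,"dx": 0,"dy": 0,"dz": 0,"claw": -0.3},{"wx": 0,"wy": 0,"wz": 0,"dx": 0,"dy": 0,"dz": 0,"claw": -0.3},{"wx": 0,"wy": 0,"wz": 0,"dx": 0,"dy": 0,"dz": -0.5,"claw": -0.3},{"wx": 0,"wy": 0,"wz": 0,"dx": 0,"dy": 0,"dz": -1,"claw": -0.3},{"wx": 0,"wy": 0,"wz": 0,"dx": 0,"dy": 0,"dz": -1,"claw": -0.3},{"wx": 0,"wy": 0,"wz": 0,"dx": 0,"dy": 0,"dz": -1,"claw": -0.3},{"wx": 0,"wy": 0,"wz": 0,"dx": -1,"dy": 0,"dz": -1,"claw": -0.3},{"wx": 0,"wy": 0,"wz": 0,"dx": -1,"dy": 0,"dz": -1,"claw": -0.3},{"wx": 0,"wy": 0,"wz": 0,"dx": -1,"dy": 0,"dz": 0,"claw": -0.3},{"wx": 0,"wy": 0,"wz": 0,"dx": -1,"dy": 0,"dz": 0,"claw": -0.3},{"wx": 0,"wy": 0,"wz": 0,"dx": -1,"dy": 0,"dz": 0,"claw": -0.3},{"wx": 0,"wy": 0,"wz": 0,"dx": 0,"dy": 0,"dz": 0,"claw": -0.3},{"wx": 0,"wy": 0,"wz": 0,"dx": 0,"dy": 0,"dz": 0,"claw": -0.3}]}}

```text
clock: 30.32
tool_pos: [0.5454, -0.005, 0.261]
tcp_rot: [0.0, 0.703, 0.711, 0.0]
force: [0.1, -0.6, 0.6]
width: 0.0298
finger_force: 0.0
```

```bash
python3 st.py
python3 - <<'E'
from meas import *
c,im=shot('wrist','w9');h=cv2.cvtColor(im,cv2.COLOR_BGR2HSV)
m=(h[...,0]<15)&(h[...,1]>150)&(h[...,2]>100)
n,l,st,ce=cv2.connectedComponentsWithStats(m.astype(np.uint8))
print(st[st[:,4]>60].tolist())
C=[.5423,.0743]
print('expect pin top, pin base, post, nose, knob top(seated), bar',proj(c,[[.5421,.1193,.159],[.5421,.1193,.117],[*C,.117],[.5425,.0343,.117],[.5425,-.0069,.148],[.5878,-.0069,.108]]))
# orange arm axis on z=.117: all orange pixels in the arm (y between nose and pivot)
p=np.argwhere(m)[:,::-1].astype(float);W=onz(c,p,.117)[:,:2]
k=(abs(W[:,0]-.5423)<.02)&(W[:,1]>.02)&(W[:,1]<.07);q=W[k];v=np.linalg.svd(q-q.mean(0))[2][0];print('arm',q.mean(0),np.degrees(np.arctan2(v[1],v[0])),q.min(0),q.max(0))
b=np.zeros(im.shape[:2],bool);u=proj(c,[[.5878,-.0069,.108]])[0].astype(int);b[u[1]-60:u[1]+60,u[0]-12:u[0]+13]=(im.min(2)>125)[u[1]-60:u[1]+60,u[0]-12:u[0]+13]
n,l,st,ce=cv2.connectedComponentsWithStats(b.astype(np.uint8));print(st.tolist())
E
```

```text
t 30.325 [ 0.5454 -0.005   0.261 ] yaw 90.58578305080503 F [ 0.0956 -0.6294  0.6074] [-0.001   0.0829  0.0229] w 0.029831540730108772 0.0
[[0, 0, 640, 480, 303547], [132, 29, 82, 45, 1567], [305, 30, 25, 27, 506], [308, 63, 19, 48, 465], [308, 133, 19, 43, 687], [343, 191, 24, 23, 410]]
expect pin top, pin base, post, nose, knob top(seated), bar [[316.9589  39.9808]
 [317.5494  53.8384]
 [317.3081 119.0395]
 [317.152  173.4287]
 [316.2982 236.4213]
 [372.238  223.5565]]
arm [0.5426 0.0471] -86.26037182317016 [0.5355 0.02  ] [0.5517 0.0642]
[[0, 0, 640, 480, 306247], [360, 163, 25, 51, 575], [360, 189, 9, 26, 36], [370, 197, 7, 52, 245], [384, 225, 1, 8, 8], [360, 232, 8, 22, 32], [383, 237, 1, 5, 5], [382, 250, 2, 5, 7], [381, 260, 2, 9, 10], [374, 272, 9, 10, 35]]
```

The arm's colour blob is straight at column 317 with the nose at row 175, which matches the predicted shut position. The wheel's bar at (373,223) matches the predicted seated position. The gripper is clear, so I'm handing the job in.

```bash
python3 -c "
from rig import job
print(job.sign_off())"
```

```text
the job is handed in; nothing more can be done
None
```

I handed the job in at about 30 s. The wheel was squared on the blue wall and is fully down on the shaft, the latch is at its end stop, and the gripper is clear; the last camera check matched the expected seated and shut positions.

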